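# Prop the lid of a panel drying box half open

### The job

The coated test panels in the white drying box must air under a half-open lid that still keeps the dust off. Tip the lid right back until it leans open by itself and swing the prop rod up out of the box; then bring the lid forward and press it gently down on the rod, so that the roller at the rod's tip runs along the rail under the lid, drops into the rail's hole and is fully home, and the lid stands on the rod alone. Do not let the lid fall or force it onto the rod, do not touch the wet panels, and leave the things round the box where they are.

Things in the scene. Friction and masses are not known exactly. Their poses are not given: they have to be found in the camera images.
- drying_box: White sheet-metal box, open on top, fixed to the table: 210 mm along its x, 160 mm along its y, rim 80 mm up, walls 4 mm, floor 9 mm up. Origin: centre of its underside on the table; x points from the front (pull tongue) to the hinge side, y along the hinge, z up.
- lid (a joint): Lid angle in rad: 0 shut, grows as it opens about the hinge line (box y), stop at 1.83. A 6 mm plate, about 0.45 kg, 210 mm from hinge to front edge; left alone it falls shut below about 1.5 and leans back on its stop above about 1.65. Propped fully home it stands between 0.61 and 0.76, as the rail under it is set. Below 0.9 rad, closing faster than 0.6 rad/s is falling.
- lid_hinge (a point): Point on the hinge line, middle of the lid's width, at box x = +105 mm, 81 mm up. Its axes turn with the lid: x from the front edge to the hinge, y along the hinge, z out of the lid's upper face; the lid's underside is its plane z = 0.
- lid_pull (a point): Middle of the black pull tongue on the lid's front edge, 236 mm from the hinge line, in the middle of the lid's width: 22 mm wide along the hinge direction, 14 mm thick, sticking out 40 mm beyond the edge. Pinched by its two side faces it turns between the pads as the lid swings. From carrying the lid to making the roller run, the load on the pinching fingers changes by some 5 to 7 N.
- hole_mark (a point): The point nearest to the hinge at which the hole in the flat steel rail under the lid can stand: 142 mm from the hinge line, on the rail's lower face, 10 mm below the lid's underside, in the plane in which the rod swings. The rail is clamped in slots and sets the opening: the real hole lies 0 to 36 mm farther from the hinge. Hole 15 mm along the lid, 12 mm wide; behind it the roller stops on the lid's underside.
- prop_rod (a joint): Prop rod angle in rad: 0 lying in its saddle, pointing from its pivot to the hinge side; grows as its tip swings up, 1.57 upright, stop at 1.9. A stiff grommet (0.2 N m) keeps it wherever it is left. Left at 1.00 to 1.08 it meets the rail on the hinge side of the hole; left below 0.9 it jams; beyond the hole it runs off and the lid drops. Fully home it stands at 1.18 to 1.55.
- rod_pivot (a point): Pivot of the prop rod, in a steel clevis: box x = -50 mm, y = +30 mm, 48 mm up. The rod swings in the plane box y = +30 mm. Turning it under the lid takes about 5 N on its tip: the lid's own weight gives about 2.5 N, a push of 2 to 4 N down on the pull tongue the rest. More than 22 N between lid and rod is forcing it.
- rod_grip (a point): Middle of the red sleeve on the prop rod, 100 mm from the pivot: 14 mm thick, 26 mm long, the place to grasp (from above, closing along the box's y).
- rod_tip (a point): Axis of the black 10 mm roller at the rod's tip, 135 mm from the pivot. Pressed by the lid it rolls along the rail away from the hinge until it drops into the hole. In the lid_hinge frame its z is about -15 mm while it runs on the rail and about -5 mm when it is fully home in the hole.
- panels: Two freshly coated panels (blue and yellow, 78 x 58 mm) on a wire rack on the box floor, top 17 mm up, between y = 0 and -58 mm of the box; not to be touched. Frame as the box.
- gloss_tile: Black glass reference tile in its frame, 62 x 88 x 13 mm, lying to the left of the box; origin under its centre. Leave alone.
- parts_pot: White plastic pot with a green screw lid, 45 mm wide and 43 mm high, to the right of the box; origin under its centre. Leave alone.
- sharpener: Small metal pencil sharpener, 15 x 25 x 14 mm, to the left of the box; origin under its centre. Leave alone.
- tweezers: Steel tweezers lying on their side, 18 x 120 x 8 mm, to the right of the box; origin under their centre. Leave alone.

How it is judged:
On the way, in this order (a step that is already met when the one before it is completed fails the run):
1. the lid is tipped right back (lid angle above 1.6 rad) (value of joint lid above 1.6 rad), for 0.2 s.
2. the prop rod is swung up out of its saddle while the lid leans back (rod angle above 0.8 rad, lid above 1.4 rad) (value of joint prop_rod above 0.8 rad and value of joint lid above 1.4 rad), for 0.2 s.
At the end, for the whole second after the job is handed in: The lid stands at rest between 0.58 and 0.80 rad, carried by the prop rod (more than 0.8 N between them), with the roller at the rod's tip in the hole of the rail: its axis less than 8.5 mm below the lid's underside and 134 to 190 mm from the hinge line (z of rod_tip in the frame of lid_hinge above -0.0085 m and x of rod_tip in the frame of lid_hinge between -0.19 and -0.134 m and value of joint lid between 0.58 and 0.8 rad and velocity of joint lid between -0.05 and 0.05 rad/s and contact force between prop_rod and lid above 0.8 N); the robot touches nothing.
It fails at once if the lid is forced onto the rod: more than 22 N between lid and prop rod (contact force between prop_rod and lid above 22 N).
It fails at once if the lid falls: it closes faster than 1.8 rad/s, or faster than 0.6 rad/s where it comes down on the rod (below 0.9 rad) (velocity of joint lid below -1.8 rad/s or (value of joint lid below 0.9 rad and velocity of joint lid below -0.6 rad/s)).
It fails at once if the wet panels are touched (more than 0.3 N) (contact force between anything else and panels above 0.3 N).
It fails at once if a thing lying round the box is moved by more than 20 mm (distance of any of gloss_tile, parts_pot, sharpener, tweezers from where it was at the start of the episode above 0.02 m).
It also fails if it takes over 72 s, if anything falls off the work surface, if the arm or the gripper's body presses on something with over 40 N, if the wrist force passes 120 N, or if a joint passes its speed limit or range.

### The arm

A 7-joint arm with a two-finger parallel gripper is mounted at the origin on a cart in front of the work surface, level with it; the furniture and walls round the work are solid. World frame = base frame: x ahead of the robot, y to its left, z up, the work surface at z = 0. Lengths are in m, angles in rad, forces in N, time in s.
With the tool pointing down it reaches from about 0.4 to 0.85 m from the base axis. Payload 10.4 kg.
Tool frame: the origin (TCP) lies at the very end of the fingers, on their centre line; the grasp point (between the pads) lies 19 mm behind it; z points along the fingers, y is the direction in which the jaws open and shut (so a half turn about z gives the same grasp; the last joint's range is limited). The gripper opens to 87 mm and grips with 3 to 60 N. Pads are 19 mm wide; open, the fingers measure 117 mm over their backs; the gripper's body (75 mm by 190 mm) begins 51 mm behind the grasp point.
Start: joints at [-1.2, 0.332, -0.065, 1.46, 0.022, 1.35, -0.088], TCP at [0.24, 0.577, 0.223] pointing down, gripper open.
Joint ranges: [-2.6, 2.6], [-0.5, 2.12], [-1.47, 1.34], [0.16, 2.42], [-1.27, 4.41], [0.06, 2.06], [-2.6, 2.6]. Speed limits (rad/s): [2.22, 2.22, 2.79, 2.79, 3.14, 3.14, 3.14].

### API

Orientations are given as a unit quaternion [x, y, z, w].
In Python, from bench import read_state, camera, close_job, recognise, masks_of gives the robot as it stands.
- The arm moves only by the tool play_rows, never from a script. Its argument "moves" is a list of rows, each a list of 3 entries, a list of its own where there are three numbers: the shift along the tool's x, y, z in cm, then the turn, a rotation vector about the tool's x, y, z in rad, then the finger opening in cm, from 0 to 8.7. In form: [[[dx, dy, dz], [ax, ay, az], jaw], ...]. A call has 1 to 8 rows; each row is the pose to reach, as a shift and turn from the pose commanded when the call began, along the tool's axes at that moment; what a row does not reach only later rows make up. A row lasts 1/8 s, in which the tool goes at most 62.5 mm and 10.7 degrees, less where a joint would pass 70% of its speed; a pose out of reach is approached as far as the arm can. A call with a gripper value outside its range is refused whole. The fingers move at their own pace and stop on an object; "grip_force" is the grip in N (left out, the last holds). Time passes only in rows, so rows that repeat a pose let the fingers close. It gives the time, the measured TCP pose, the force and the opening at its end, in the units of the state.
- read_state(): the state, without advancing time (a new reading comes with each control period).
- camera(name): name is "scene" or "top" or "wrist"; returns a dict with "frame" (384x512x3 uint8, red, green, blue), "intrinsics" (3x3 intrinsics, pixels), "camera_from_world" (4x4, takes a point from world to camera coordinates). Camera axes: x right, y down, z forward; pixel columns grow to the right and rows downward; lengths in m; the calibration is good to about 2 mm. A picture is of the moment at which its call begins. There is no depth.
- close_job(): hands the job in, once; it reports no verdict.
Trained networks look in a picture, given as the dict that the camera call returned (one of the last four; its "shot" number tells which), for a name from the list of things; names that differ only in an ending like _2 or _b are one class to them, and where a whole thing is asked for, a point or a joint stands for the part that bears it (a point fixed in the world has none). Each returns a list of dicts, best first, with "conf" (0 to 1); they miss things now and then, are a little off and sometimes report something else, mostly with a low value. They report only what shows in the picture. A call takes as long as a camera call.
- recognise(picture, query): "at" ([column, row] in pixels, amid what is visible of it).
- masks_of(picture, query): "region" (384x512 bool, what is visible of it) and "at" ([column, row] in pixels, amid what is visible of it).
The state is a dict: "time": time; "joint_positions": joint angles; "joint_vel": joint speeds; "joint_torque": joint torques, N m; "ee_pos": TCP position; "eef_rot": TCP orientation; "ft_force": force on the tool from outside, world axes, zero at the start; "torque": the same for the moment, N m; "width": finger opening in m.
Only numpy, scipy, OpenCV 4.12 (cv2) and the standard library are available. Lean on these libraries where they do the work, as an engineer would, in place of code of your own. Each camera call takes 0.05 s, during which the arm holds its last target.

## Working session

There is one attempt and no reset: what is moved stays moved. The work goes in short steps, Python scripts to look and compute and a tool call to move; the robot and the scene stay as the last step left them, time stands still between calls to the robot, and variables do not carry over. Pictures are saved under pics/ and viewed, and the job is handed in when it is done.

Besides the shell and the picture viewer there is one more tool, called after "Call:" as name(argument=value, ...), one argument or row to a line, values as JSON. play_rows: Moves the arm, as the interface text tells. Its arguments: {"type":"object","properties":{"moves":{"type":"array","items":{"type":"array"}},"grip_force":{"type":"number"}},"required":["moves"]}

```bash
ls; mkdir -p pics; cat > h.py <<'E'
from bench import *
import numpy as np, cv2
from scipy.spatial.transform import Rotation as R
def save(p,n,s=1.5):
    cv2.imwrite(f'pics/{n}.png',cv2.resize(cv2.cvtColor(p['frame'],cv2.COLOR_RGB2BGR),None,fx=s,fy=s))
def proj(p,X):
    X=np.atleast_2d(X);T=np.array(p['camera_from_world']);K=np.array(p['intrinsics'])
    c=X@T[:3,:3].T+T[:3,3];u=c@K.T;return u[:,:2]/u[:,2:]
def ray(p,uv):
    T=np.array(p['camera_from_world']);K=np.array(p['intrinsics'])
    d=np.linalg.inv(K)@np.array([uv[0],uv[1],1.]);Rm=T[:3,:3]
    return -Rm.T@T[:3,3],Rm.T@d
def onz(p,uv,z):
    o,d=ray(p,uv);return o+d*(z-o[2])/d[2]
E
python3 - <<'E'
from h import *
print(read_state())
for n in ['scene','top','wrist']:
    p=camera(n);save(p,n+'0')
    print(n,np.round(ray(p,[256,192]),3).tolist())
    for q in ['drying_box','lid','lid_pull','gloss_tile','parts_pot','sharpener','tweezers','rod_grip']:
        print(q,[(np.round(r['at']).tolist(),round(r['conf'],2)) for r in recognise(p,q)[:3]])
E
```

```text
pics
{'time': 0.0, 'joint_positions': array([-1.19957981,  0.33285385, -0.06468895,  1.46091885,  0.02158746,
        1.34988344, -0.08849642]), 'joint_vel': array([ 7.37029947e-04,  7.98275347e-06, -1.44681084e-03,  7.03678834e-04,
       -3.15181735e-04, -1.72344156e-04,  6.88158844e-04]), 'joint_torque': array([ 3.30140901e-04, -6.23249388e+01,  2.48325843e-02, -3.89893556e+01,
       -6.12567225e-02,  3.97675973e-02,  1.36249951e-04]), 'ee_pos': array([0.23968626, 0.57681092, 0.22177588]), 'eef_rot': array([ 1.95632887e-01,  9.80676963e-01, -6.75862301e-04, -1.07318197e-04]), 'ft_force': array([ 0.57468195, -0.59661271,  0.16267872]), 'torque': array([-0.02407215,  0.03055002, -0.02446912]), 'width': 0.0866769949119984}
scene [[-0.392, -0.487, 0.747], [0.712, 0.408, -0.571]]
drying_box []
lid [([248.0, 191.0], 0.79)]
lid_pull [([250.0, 193.0], 0.59)]
gloss_tile [([159.0, 184.0], 0.51)]
parts_pot [([387.0, 238.0], 0.74)]
sharpener []
tweezers [([389.0, 262.0], 0.49)]
rod_grip [([247.0, 199.0], 0.29)]
top [[0.339, 0.019, 1.187], [0.082, -0.029, -0.996]]
drying_box [([243.0, 187.0], 0.66)]
lid [([249.0, 186.0], 0.69)]
lid_pull [([246.0, 186.0], 0.67)]
gloss_tile [([121.0, 190.0], 0.96)]
parts_pot [([376.0, 177.0], 0.73), ([121.0, 194.0], 0.37)]
sharpener [([243.0, 185.0], 0.67), ([160.0, 212.0], 0.42)]
tweezers []
rod_grip []
wrist [[0.176, 0.602, 0.385], [0.239, -0.097, -0.966]]
drying_box []
lid []
lid_pull []
gloss_tile [([214.0, 300.0], 0.6)]
parts_pot []
sharpener []
tweezers []
rod_grip []
```

View pics/scene0.png

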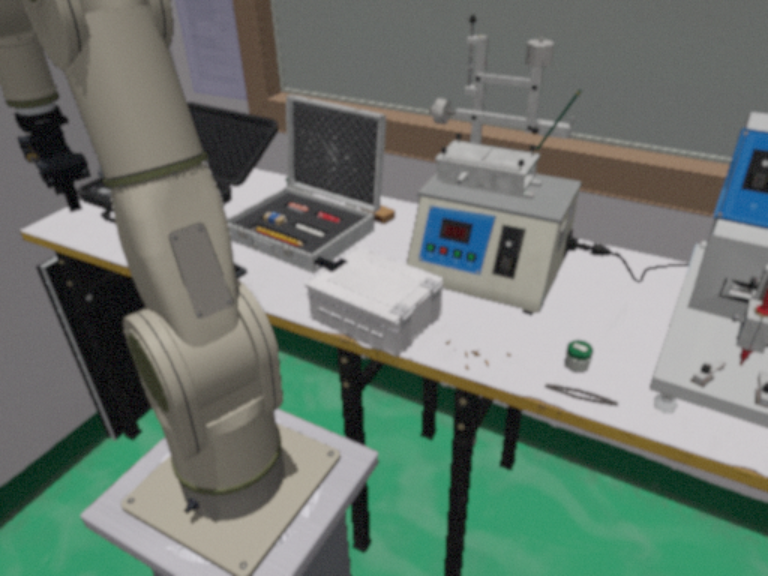

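View pics/top0.png

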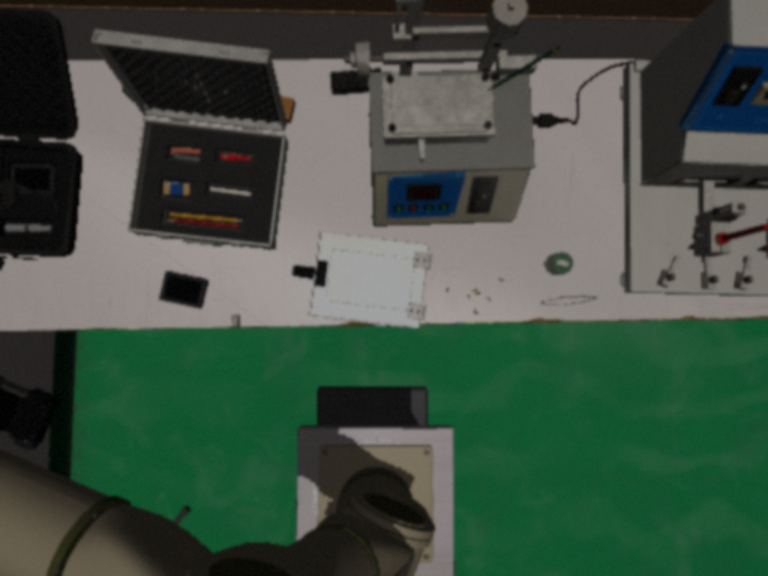

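The scene camera shows the closed white box at about (250,195) px of the raw frame. In the top view its pull tongue points left (row 181, columns 195–215) and the hinges are on the right, at column ~282. I'll zoom in to fit the pose.

```bash
python3 - <<'E'
from h import *
p=camera('top')
f=cv2.cvtColor(p['frame'],cv2.COLOR_RGB2BGR)[140:235,180:300]
cv2.imwrite('pics/topc.png',cv2.resize(f,None,fx=6,fy=6,interpolation=cv2.INTER_CUBIC))
for q in ['lid','drying_box']:
  m=masks_of(p,q)
  if m:
    r=m[0]['region'].astype(np.uint8);c,_=cv2.findContours(r,0,2);c=max(c,key=cv2.contourArea)
    print(q,m[0]['conf'],cv2.boundingRect(c),cv2.boxPoints(cv2.minAreaRect(c)).tolist())
q=camera('scene')
f=cv2.cvtColor(q['frame'],cv2.COLOR_RGB2BGR)[160:240,195:305]
cv2.imwrite('pics/scc.png',cv2.resize(f,None,fx=7,fy=7,interpolation=cv2.INTER_CUBIC))
E
```

```text
lid 0.91 (195, 154, 92, 64) [[191.3807830810547, 208.55682373046875], [198.4296112060547, 150.99136352539062], [286.99957275390625, 161.836669921875], [279.95074462890625, 219.40213012695312]]
drying_box 0.67 (195, 154, 92, 64) [[191.1073760986328, 207.22174072265625], [198.9300079345703, 150.50759887695312], [287.82501220703125, 162.76898193359375], [280.00238037109375, 219.48312377929688]]
```

View pics/topc.png

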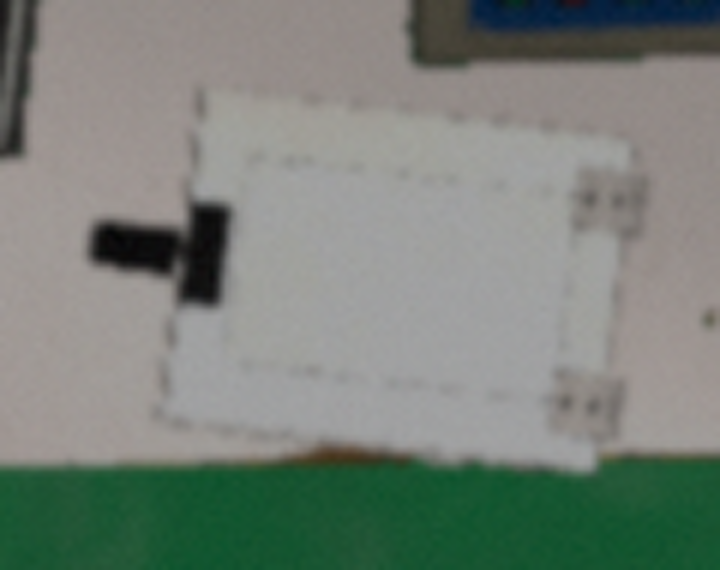

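View pics/scc.png

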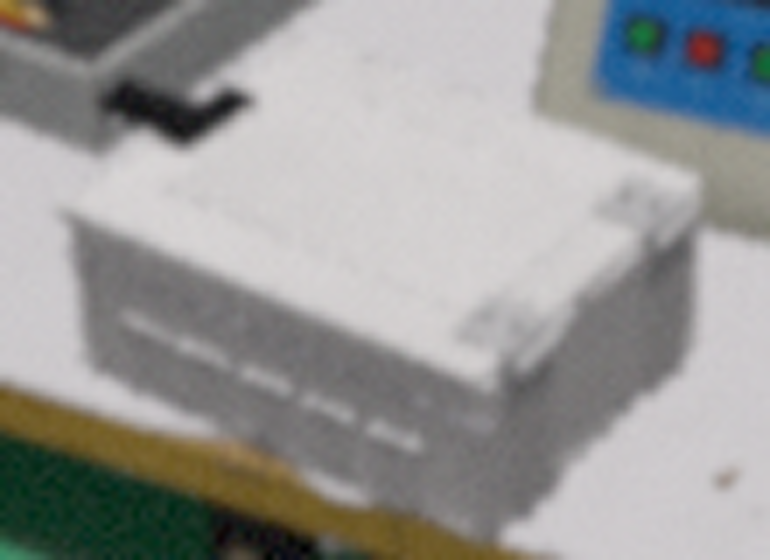

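```bash
cat >> h.py <<'E'
def box_fit(p,crn,s=6,off=(180,140)):
    return np.array([[(u+.5)/s-.5+off[0],(v+.5)/s-.5+off[1]] for u,v in crn])
E
python3 - <<'E'
from h import *
from scipy.optimize import least_squares
p=camera('top');q=camera('scene')
uv=box_fit(p,[(203,95),(628,140),(597,468),(163,420),(92,243)])
us=box_fit(q,[(68,212),(500,388),(700,185)],7,(195,160))
print([np.round(onz(p,a,.087),4).tolist() for a in uv])
def model(v):
    x,y,t,w=v;R2=R.from_euler('z',t).as_matrix()
    # y box: x_box -> world; front-far etc
    L=np.array([[-.105,w,.087],[.105,w,.087],[.105,-w,.087],[-.105,-w,.087],[-.145,0,.084]])
    return L@R2.T+[x,y,0]
def res(v):
    M=model(v)
    return np.r_[(proj(p,M)-uv).ravel(),(proj(q,M[[3,2,1]])-us).ravel()]
r=least_squares(res,[.58,.05,-1.57,.08]);print(r.x,np.round(r.fun,2))
x,y,t,w=r.x
for n,u in [('gloss_tile',(121,190)),('parts_pot',(373,175)),('sharp',(157,214)),('tweez',(379,200))]:
    print(n,np.round(onz(p,u,.01),3))
E
```

```text
[[0.5348, 0.1108, 0.087], [0.5145, -0.0954, 0.087], [0.3553, -0.0801, 0.087], [0.3774, 0.1282, 0.087], [0.4624, 0.1633, 0.087]]
[ 0.44542576  0.01463132 -1.6701397   0.07936193] [-0.14 -0.    0.8   0.17  0.64 -0.27  0.41  0.18  1.65  1.02 -0.57 -1.19
 -1.78 -1.95  0.01 -1.08]
gloss_tile [0.439 0.399 0.01 ]
parts_pot [ 0.491 -0.382  0.01 ]
sharp [0.366 0.288 0.01 ]
tweez [ 0.412 -0.399  0.01 ]
```

```bash
python3 - <<'E'
from h import *
p=camera('top');q=camera('scene')
for u in [(373,221),(513,221)]: print('top base?',[np.round(onz(p,np.array(u)/1.5,z),3) for z in (0,.01)])
for u in [(412,262),(521,308)]: print('scene base?',np.round(onz(q,np.array(u)/1.5,0),3))
print('sc top edge',[np.round(onz(q,np.array(u)/1.5,.15),3) for u in [(422,193),(547,213)]])
print('top top edge',[np.round(onz(p,np.array(u)/1.5,.15),3) for u in [(376,178),(530,167)]])
# case
print('case near corner',np.round(onz(p,np.array((274,245))/1.5,.05),3),np.round(onz(q,np.array((320,262))/1.5,.05),3))
f=cv2.cvtColor(q['frame'],cv2.COLOR_RGB2BGR)[60:240,180:420]
cv2.imwrite('pics/inst.png',cv2.resize(f,None,fx=3.3,fy=3.3,interpolation=cv2.INTER_CUBIC))
E
```

```text
top base? [array([0.577, 0.008, 0.   ]), array([0.575, 0.008, 0.01 ])]
top base? [array([ 0.58 , -0.288,  0.   ]), array([ 0.578, -0.285,  0.01 ])]
scene base? [0.66 0.04 0.  ]
scene base? [ 0.605 -0.235  0.   ]
sc top edge [array([0.711, 0.042, 0.15 ]), array([ 0.742, -0.228,  0.15 ])]
top top edge [array([0.627, 0.004, 0.15 ]), array([ 0.651, -0.282,  0.15 ])]
case near corner [0.517 0.205 0.05 ] [0.5  0.18 0.05]
```

View pics/inst.png

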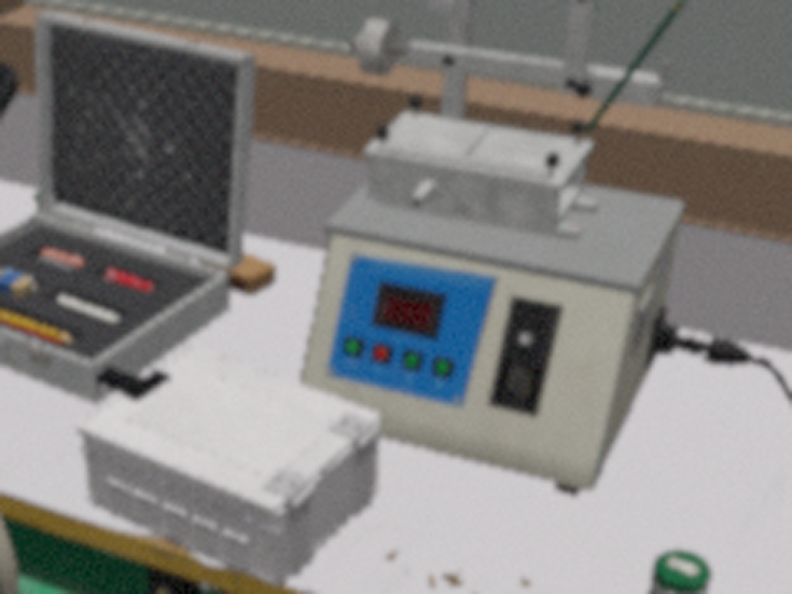

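```bash
cat >> h.py <<'E'
BX=np.array([0.4454,0.0146,0.]);BT=-1.670
RB=R.from_euler('z',BT)
def b2w(v): return RB.apply(v)+BX
def w2b(v): return RB.inv().apply(np.array(v)-BX)
# tool down, y along +box y
yb=RB.apply([0,1,0]);zb=np.array([0,0,-1.])
RD=R.from_matrix(np.c_[np.cross(yb,zb),yb,zb])
def rel(tgt,rot=None,st=None):
    s=st or read_state();C=R.from_quat(s['eef_rot']);rot=rot or RD
    print('shift cm',np.round(C.inv().apply(np.array(tgt)-s['ee_pos'])*100,2),'rot',np.round((C.inv()*rot).as_rotvec(),3))
def stat():
    s=read_state();print('t',round(s['time'],2),'tcp box mm',np.round(w2b(s['ee_pos'])*1000,1),'F',np.round(s['ft_force'],2),'w',round(s['width']*1000,1),
      'toolx',np.round(R.from_quat(s['eef_rot']).as_matrix()[:,0],3));return s
E
python3 - <<'E'
from h import *
rel(b2w([-.131,0,.22]));rel(b2w([-.131,0,.065]))
print(RD.as_matrix())
E
```

```text
shift cm [-36.77 -31.53   0.25] rot [ 0.    -0.     1.276]
shift cm [-36.77 -31.53  15.75] rot [ 0.    -0.     1.276]
[[ 0.09904104  0.99508335  0.        ]
 [ 0.99508335 -0.09904104  0.        ]
 [ 0.          0.         -1.        ]]
```

Call:
play_rows(
  moves=[
    [[-4.6,-3.9,0],[0,0,0.16],8.7],
    [[-9.2,-7.9,0],[0,0,0.32],7],
    [[-13.8,-11.8,0],[0,0,0.48],5],
    [[-18.4,-15.8,0],[0,0,0.64],5],
    [[-23,-19.7,0],[0,0,0.8],5],
    [[-27.6,-23.6,0],[0,0,0.96],5],
    [[-32.2,-27.6,0],[0,0,1.12],5],
    [[-36.8,-31.5,0.2],[0,0,1.276],5],
  ],
  grip_force=25,
)

```text
time: 2.75
ee_pos: [0.4595, 0.1433, 0.221]
eef_rot: [0.743, 0.669, 0.001, 0.0]
ft_force: [1.3, 1.0, -0.3]
width: 0.0503
```

```bash
python3 - <<'E'
from h import *
stat()
p=camera('wrist');save(p,'w1');q=camera('scene');save(q,'s1')
print([(x['at'],x['conf']) for x in recognise(p,'lid_pull')])
rel(b2w([-.131,0,.065]))
print(proj(p,b2w([-.131,0,.088])),proj(p,b2w([-.145,0,.088])))
E
```

```text
t 2.75 tcp box mm [-129.5    1.3  221. ] F [ 1.33  0.96 -0.31] w 50.3 toolx [0.104 0.995 0.001]
[([253.8, 221.8], 0.85)]
shift cm [ 0.27 -0.19 15.58] rot [ 0.001 -0.    -0.007]
[[254.01724397 181.16686852]] [[253.93816507 168.5487806 ]]
```

View pics/w1.png

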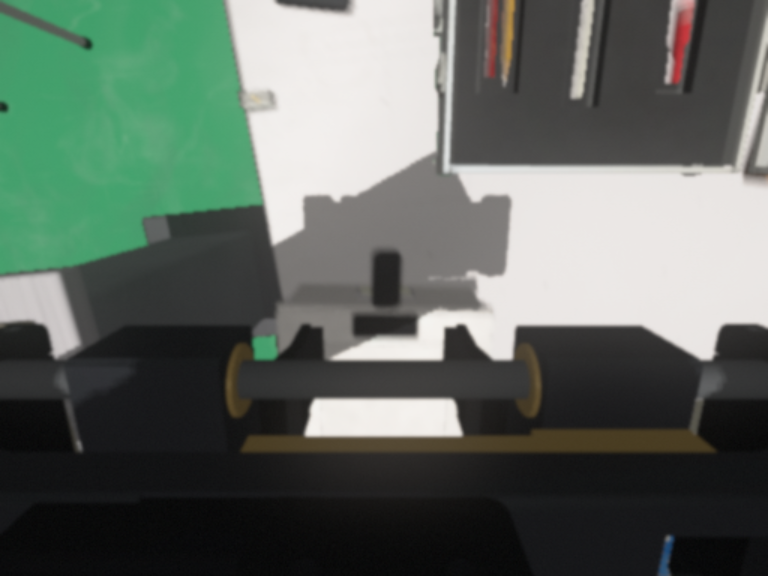

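The wrist view shows the tongue at raw (257,185), within about 3 px of my prediction. The box pose holds, so I'm going down to grasp.

Call:
play_rows(
  moves=[
    [[0.2,0.1,4],[0,0,0],5],
    [[0.2,0.1,8.5],[0,0,0],5],
    [[0.2,0.1,12.5],[0,0,0],5],
    [[0.2,0.1,15.5],[0,0,0],5],
    [[0.2,0.1,15.5],[0,0,0],1.5],
    [[0.2,0.1,15.5],[0,0,0],1.5],
    [[0.2,0.1,15.5],[0,0,0],1.5],
    [[0.2,0.1,15.5],[0,0,0],1.5],
  ],
)

```text
time: 3.9
ee_pos: [0.4609, 0.1475, 0.0667]
eef_rot: [0.741, 0.671, 0.001, 0.0]
ft_force: [0.9, 1.6, 3.5]
width: 0.0218
```

```bash
python3 - <<'E'
from h import *
stat()
p=camera('wrist');save(p,'w2')
E
```

```text
t 3.9 tcp box mm [-133.8    2.2   66.7] F [0.86 1.57 3.47] w 21.8 toolx [0.099 0.995 0.002]
```

View pics/w2.png

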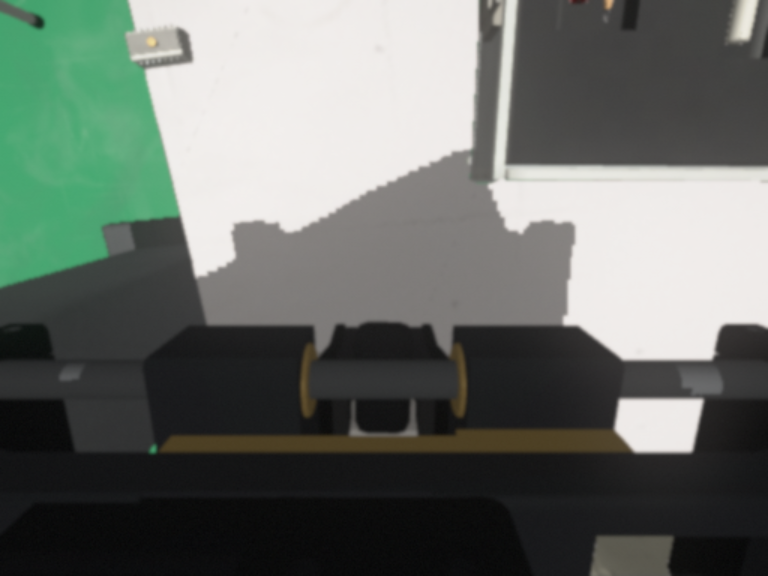

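```bash
python3 - <<'E'
import numpy as np
r=.2388;t0=.02
for i in range(0,3):
  a=t0+.8*i if i<3 else 0
  rows=[]
  for th in (a+np.arange(1,9)*.1 if i<2 else a+np.arange(1,3)*.07):
    rows.append([[round(100*r*(np.cos(th)-np.cos(a)),1),0,round(-100*r*(np.sin(th)-np.sin(a)),1)],[0,0,0],1.5])
  print(rows)
E
```

```text
[[[np.float64(-0.2), 0, np.float64(-2.4)], [0, 0, 0], 1.5], [[np.float64(-0.6), 0, np.float64(-4.7)], [0, 0, 0], 1.5], [[np.float64(-1.2), 0, np.float64(-7.0)], [0, 0, 0], 1.5], [[np.float64(-2.1), 0, np.float64(-9.3)], [0, 0, 0], 1.5], [[np.float64(-3.2), 0, np.float64(-11.4)], [0, 0, 0], 1.5], [[np.float64(-4.4), 0, np.float64(-13.4)], [0, 0, 0], 1.5], [[np.float64(-5.9), 0, np.float64(-15.3)], [0, 0, 0], 1.5], [[np.float64(-7.6), 0, np.float64(-17.0)], [0, 0, 0], 1.5]]
[[[np.float64(-1.8), 0, np.float64(-1.5)], [0, 0, 0], 1.5], [[np.float64(-3.8), 0, np.float64(-2.9)], [0, 0, 0], 1.5], [[np.float64(-5.9), 0, np.float64(-4.0)], [0, 0, 0], 1.5], [[np.float64(-8.1), 0, np.float64(-5.0)], [0, 0, 0], 1.5], [[np.float64(-10.4), 0, np.float64(-5.7)], [0, 0, 0], 1.5], [[np.float64(-12.7), 0, np.float64(-6.1)], [0, 0, 0], 1.5], [[np.float64(-15.1), 0, np.float64(-6.4)], [0, 0, 0], 1.5], [[np.float64(-17.5), 0, np.float64(-6.4)], [0, 0, 0], 1.5]]
[[[np.float64(-1.7), 0, np.float64(0.1)], [0, 0, 0], 1.5], [[np.float64(-3.3), 0, np.float64(0.4)], [0, 0, 0], 1.5]]
```

Call:
play_rows(
  moves=[
    [[-0.2,0,-2.4],[0,0,0],1.5],
    [[-0.6,0,-4.7],[0,0,0],1.5],
    [[-1.2,0,-7.0],[0,0,0],1.5],
    [[-2.1,0,-9.3],[0,0,0],1.5],
    [[-3.2,0,-11.4],[0,0,0],1.5],
    [[-4.4,0,-13.4],[0,0,0],1.5],
    [[-5.9,0,-15.3],[0,0,0],1.5],
    [[-7.6,0,-17.0],[0,0,0],1.5],
  ],
)

```text
time: 4.95
ee_pos: [0.4521, 0.0726, 0.2368]
eef_rot: [0.741, 0.672, 0.001, -0.001]
ft_force: [-1.6, 5.5, 1.6]
width: 0.0221
```

```bash
python3 - <<'E'
from h import *
stat()
p=camera('scene');save(p,'s3')
E
```

```text
t 4.95 tcp box mm [-58.4   0.9 236.8] F [-1.59  5.48  1.63] w 22.1 toolx [0.098 0.995 0.003]
```

View pics/s3.png

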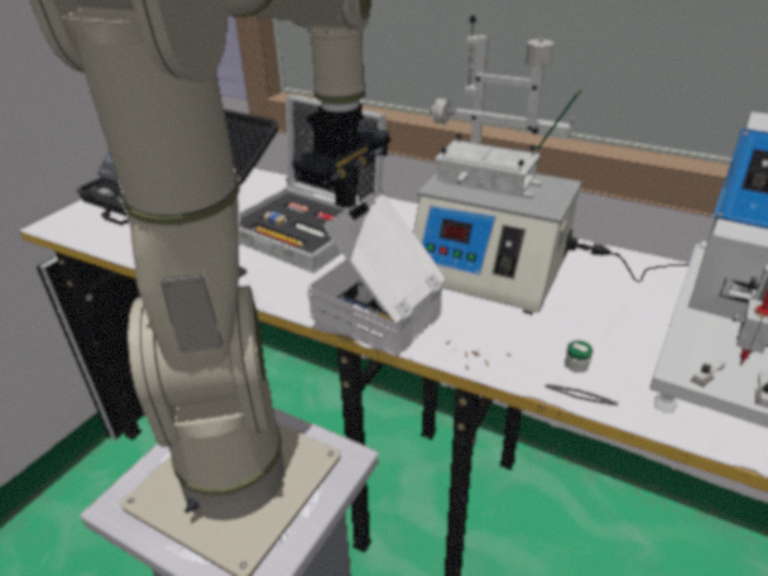

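Call:
play_rows(
  moves=[
    [[-1.7,0,-1.5],[0,0,0],1.5],
    [[-3.7,0,-2.9],[0,0,0],1.5],
    [[-5.7,0,-4.1],[0,0,0],1.5],
    [[-7.9,0,-5.1],[0,0,0],1.5],
    [[-10.2,0,-5.8],[0,0,0],1.5],
    [[-12.5,0,-6.3],[0,0,0],1.5],
    [[-14.9,0,-6.6],[0,0,0],1.5],
    [[-17.3,0,-6.6],[0,0,0],1.5],
  ],
)

```text
time: 6.0
ee_pos: [0.432, -0.1009, 0.3012]
eef_rot: [0.741, 0.671, -0.002, -0.003]
ft_force: [-17.0, 3.5, 3.1]
width: 0.022
```

```bash
python3 - <<'E'
from h import *
stat()
p=camera('scene');save(p,'s4')
E
```

```text
t 6.0 tcp box mm [116.2  -1.9 301.2] F [-17.03   3.46   3.1 ] w 22.0 toolx [0.099 0.995 0.002]
```

View pics/s4.png

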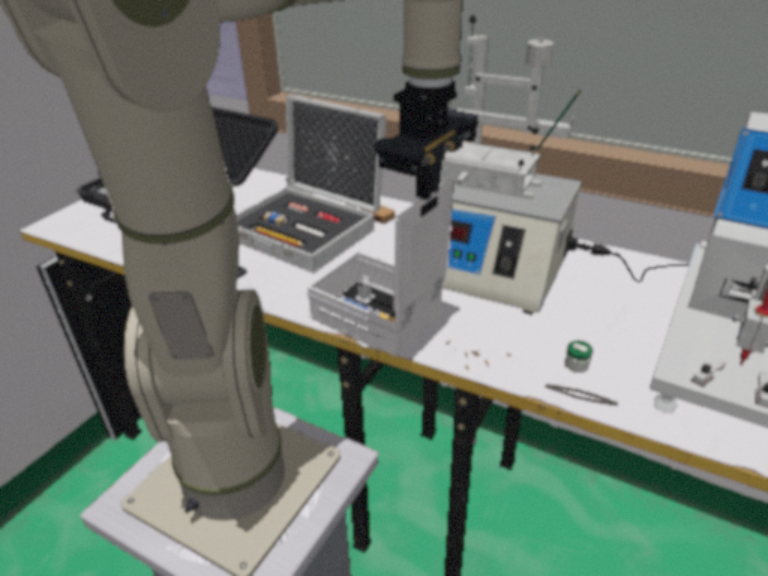

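Call:
play_rows(
  moves=[
    [[-0.8,-0.2,0.1],[0,0,0],1.5],
    [[-1.6,-0.4,0.2],[0,0,0],1.5],
    [[-2.4,-0.6,0.3],[0,0,0],1.5],
    [[-3.0,-0.6,0.4],[0,0,0],1.5],
    [[-3.0,-0.6,0.4],[0,0,0],1.5],
  ],
)

```text
time: 6.68
ee_pos: [0.4281, -0.1306, 0.2981]
eef_rot: [0.741, 0.671, 0.002, 0.002]
ft_force: [10.0, -0.6, -0.7]
width: 0.0219
```

```bash
python3 - <<'E'
from h import *
stat()
E
```

```text
t 6.67 tcp box mm [146.2  -2.8 298.1] F [10.03 -0.62 -0.73] w 21.9 toolx [0.099 0.995 0.   ]
```

Call:
play_rows(
  moves=[
    [[0,0.2,0],[0,0,0],2.2],
    [[0,0.2,0],[0,0,0],4],
    [[0,0.2,0],[0,0,0],5],
    [[0,0.2,0],[0,0,0],5],
    [[0,0.2,-3],[0,0,0],5],
    [[0,0.2,-7],[0,0,0],5],
  ],
)

```text
time: 7.42
ee_pos: [0.4279, -0.1302, 0.3678]
eef_rot: [0.741, 0.671, -0.001, -0.001]
ft_force: [0.6, 0.7, 1.0]
width: 0.0497
```

```bash
sed -i 's/BT=-1.670/BT=-1.6865/' h.py; python3 - <<'E'
from h import *
stat()
p=camera('top');save(p,'t5');q=camera('scene');save(q,'s5')
for n in ['rod_grip','rod_tip','panels','rod_pivot']:
  for c in (p,q): print(n,[(x['at'],x['conf']) for x in recognise(c,n)[:2]])
for c in (p,q): print(proj(c,b2w(np.array([[.05,.03,.052],[.085,.03,.05],[-.05,.03,.048]]))).round(1).tolist())
E
```

```text
t 7.42 tcp box mm [145.8  -0.7 367.8] F [0.55 0.74 0.97] w 49.7 toolx [ 0.099  0.995 -0.   ]
rod_grip [([262.4, 180.7], 0.54)]
rod_grip [([254.3, 191.3], 0.42)]
rod_tip [([254.2, 178.2], 0.57), ([293.6, 187.0], 0.21)]
rod_tip [([256.1, 193.7], 0.6)]
panels [([243.5, 195.7], 0.93)]
panels [([243.0, 207.0], 0.53)]
rod_pivot [([256.3, 178.5], 0.42)]
rod_pivot [([253.9, 193.9], 0.65)]
[[264.1, 179.5], [275.7, 181.0], [231.0, 175.6]]
[[269.4, 197.2], [279.4, 201.7], [242.3, 187.7]]
```

View pics/t5.png

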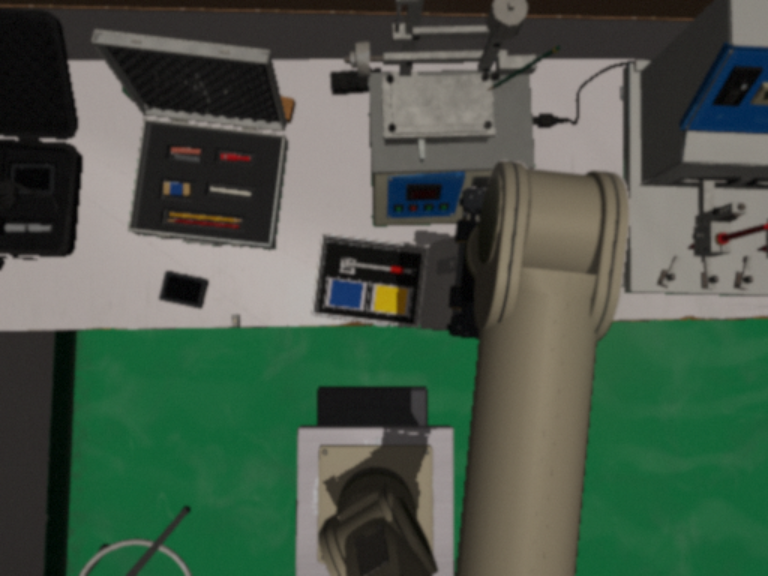

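View pics/s5.png

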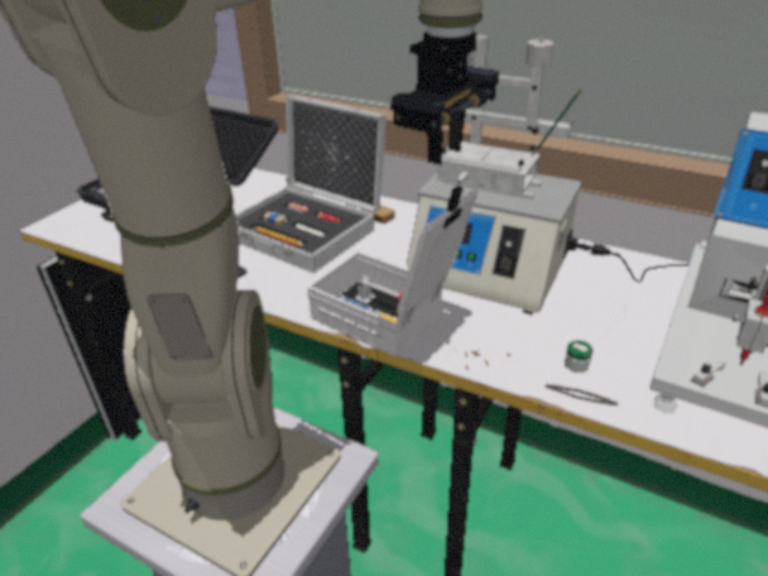

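```bash
python3 - <<'E'
from h import *
rel(b2w([.05,.03,.16]));rel(b2w([.05,.03,.030]))
E
```

```text
shift cm [ 9.54  3.22 20.69] rot [-0.001  0.     0.017]
shift cm [ 9.54  3.24 33.69] rot [-0.001  0.     0.017]
```

Call:
play_rows(
  moves=[
    [[5,1.6,0],[0,0,0.01],3],
    [[9.5,3.2,0],[0,0,0.017],3],
    [[9.5,3.2,5],[0,0,0.017],3],
    [[9.5,3.2,10],[0,0,0.017],3],
    [[9.5,3.2,15],[0,0,0.017],3],
    [[9.5,3.2,20.7],[0,0,0.017],3],
    [[9.5,3.2,20.7],[0,0,0.017],3],
  ],
)

```text
time: 8.8
ee_pos: [0.4669, -0.0391, 0.1575]
eef_rot: [0.747, 0.665, -0.003, -0.002]
ft_force: [-0.1, -0.3, 1.2]
width: 0.0299
```

```bash
python3 - <<'E'
from h import *
stat()
p=camera('wrist');save(p,'w6');q=camera('top')
f=cv2.cvtColor(q['frame'],cv2.COLOR_RGB2BGR)[140:235,180:320]
cv2.imwrite('pics/t6.png',cv2.resize(f,None,fx=5,fy=5,interpolation=cv2.INTER_CUBIC))
print(proj(p,b2w(np.array([[.05,.03,.052],[.085,.03,.05],[-.05,.03,.048]])))*1.5)
rel(b2w([.05,.03,.030]))
E
```

```text
t 8.8 tcp box mm [ 50.9  27.5 157.5] F [-0.14 -0.34  1.2 ] w 29.9 toolx [ 0.116  0.993 -0.002]
[[387.77175936 281.27176925]
 [387.63694729 329.52244609]
 [388.14840365 121.68322656]]
shift cm [ 0.04 -0.09 13.2 ] rot [ 0.001  0.    -0.   ]
```

View pics/w6.png

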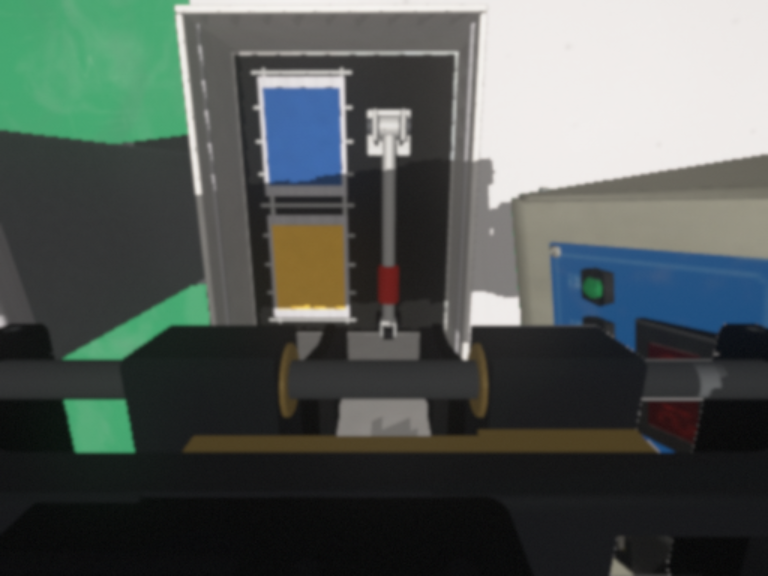

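View pics/t6.png

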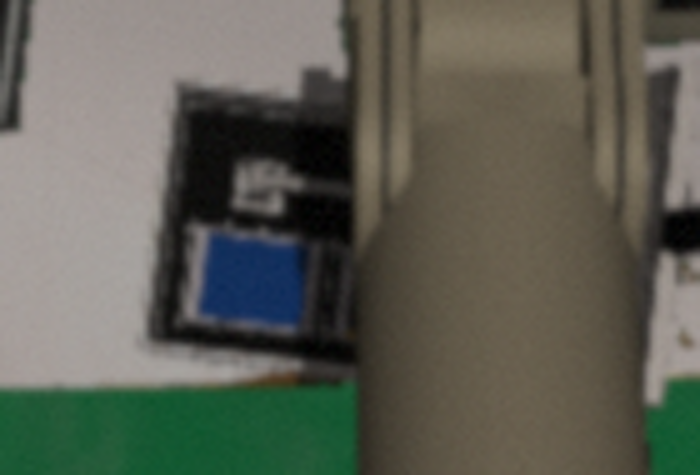

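Call:
play_rows(
  moves=[
    [[-0.2,0,4],[0,0,0],3],
    [[-0.2,0,8],[0,0,0],3],
    [[-0.2,0,11],[0,0,0],3],
    [[-0.2,0,13],[0,0,0],3],
    [[-0.2,0,13],[0,0,0],1],
    [[-0.2,0,13],[0,0,0],1],
    [[-0.2,0,13],[0,0,0],1],
    [[-0.2,0,13],[0,0,0],1],
  ],
)

```text
time: 9.9
ee_pos: [0.4693, -0.0405, 0.0319]
eef_rot: [0.747, 0.665, 0.0, -0.001]
ft_force: [-6.0, 1.3, 6.2]
width: 0.0133
```

```bash
python3 - <<'E'
from h import *
s=stat()
g=w2b(s['ee_pos'])*1000+[0,0,19]
v=g-[-48,30,48];r=np.hypot(v[0],v[2]);a=np.arctan2(v[2],v[0]);print(v,r,a)
for th in np.arange(.1,1.06,.1):
  print(round(th,2), np.round([-(r*np.cos(th+a)-v[0])/10,-(r*np.sin(th+a)-v[2])/10],2))
E
```

```text
t 9.9 tcp box mm [52.  30.1 31.9] F [-6.    1.3   6.17] w 13.3 toolx [0.116 0.993 0.001]
[99.96251121  0.12607631  2.88434428] 100.00411535744934 0.02884625622291949
0.1 [ 0.08 -1.  ]
0.2 [ 0.26 -1.98]
0.3 [ 0.53 -2.94]
0.4 [ 0.9  -3.87]
0.5 [ 1.36 -4.76]
0.6 [ 1.91 -5.59]
0.7 [ 2.54 -6.37]
0.8 [ 3.24 -7.08]
0.9 [ 4.01 -7.72]
1.0 [ 4.84 -8.28]
```

Call:
play_rows(
  moves=[
    [[0.1,-0.1,-1.2],[0,0,0],1],
    [[0.3,-0.1,-2.2],[0,0,0],1],
    [[0.5,-0.1,-3.1],[0,0,0],1],
    [[0.9,-0.1,-4.0],[0,0,0],1],
    [[1.4,-0.1,-4.9],[0,0,0],1],
    [[1.9,-0.1,-5.7],[0,0,0],1],
    [[2.5,-0.1,-6.5],[0,0,0],1],
    [[2.5,-0.1,-6.5],[0,0,0],1],
  ],
)

```text
time: 10.9
ee_pos: [0.4719, -0.016, 0.0965]
eef_rot: [0.747, 0.665, 0.0, 0.0]
ft_force: [-0.2, -4.4, 4.4]
width: 0.013
```

```bash
python3 - <<'E'
from h import *
s=stat()
g=w2b(s['ee_pos'])*1000+[0,0,19]
v=g-[-48,30,48];r=np.hypot(v[0],v[2]);a=np.arctan2(v[2],v[0]);print(v,r,a)
q=camera('scene');save(q,'s7')
for th in [.8,.9,1.0,1.04,1.06]:
  print(th, np.round([-(r*np.cos(th)-v[0])/10,-(r*np.sin(th)-v[2])/10],2))
E
```

```text
t 10.9 tcp box mm [27.4 29.9 96.5] F [-0.25 -4.41  4.42] w 13.0 toolx [0.115 0.993 0.   ]
[75.36467841 -0.13795818 67.53473533] 101.19671549963134 0.7306595120617448
0.8 [ 0.49 -0.51]
0.9 [ 1.25 -1.17]
1.0 [ 2.07 -1.76]
1.04 [ 2.41 -1.97]
1.06 [ 2.59 -2.07]
```

View pics/s7.png

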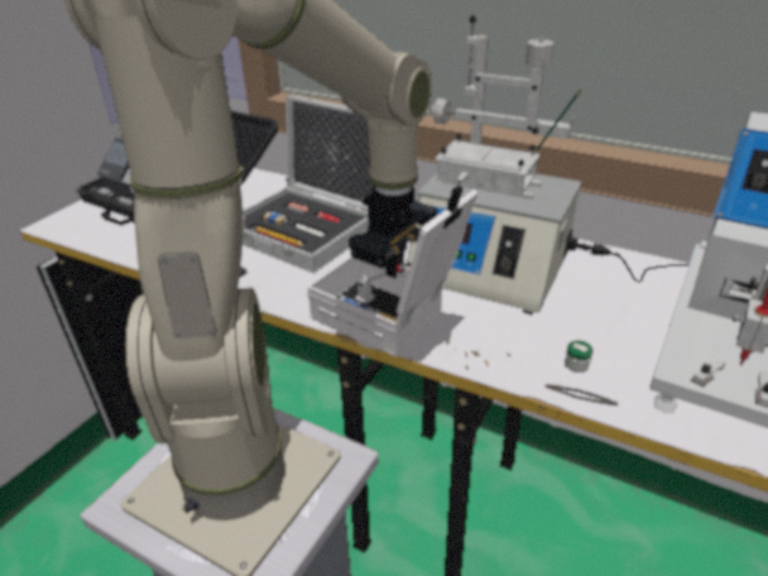

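Call:
play_rows(
  moves=[
    [[0.5,0,-0.5],[0,0,0],1],
    [[1.2,0,-1.1],[0,0,0],1],
    [[1.9,0,-1.6],[0,0,0],1],
    [[2.4,0,-1.9],[0,0,0],1],
    [[2.4,0,-1.9],[0,0,0],1],
    [[2.4,0,-1.9],[0,0,0],1],
  ],
)

```text
time: 11.7
ee_pos: [0.4746, 0.0067, 0.1152]
eef_rot: [0.747, 0.665, 0.0, 0.001]
ft_force: [-1.8, -7.2, 10.0]
width: 0.0132
```

```bash
python3 - <<'E'
from h import *
s=stat()
g=w2b(s['ee_pos'])*1000+[0,0,19]
v=g-[-48,30,48];r=np.hypot(v[0],v[2]);a=np.arctan2(v[2],v[0]);print(v,r,a)
p=camera('wrist');save(p,'w8');q=camera('scene');print([ (x['at'],x['conf']) for n in ['rod_tip','rod_grip'] for x in recognise(q,n)])
f=cv2.cvtColor(q['frame'],cv2.COLOR_RGB2BGR)[120:240,195:315]
cv2.imwrite('pics/s8.png',cv2.resize(f,None,fx=5,fy=5,interpolation=cv2.INTER_CUBIC))
E
```

```text
t 11.7 tcp box mm [  4.5  29.9 115.2] F [-1.8  -7.16 10.04] w 13.2 toolx [ 0.117  0.993 -0.001]
[52.47588354 -0.125624   86.2290874 ] 100.94143780655664 1.0241038467254342
[([261.7, 170.6], 0.52)]
```

View pics/s8.png

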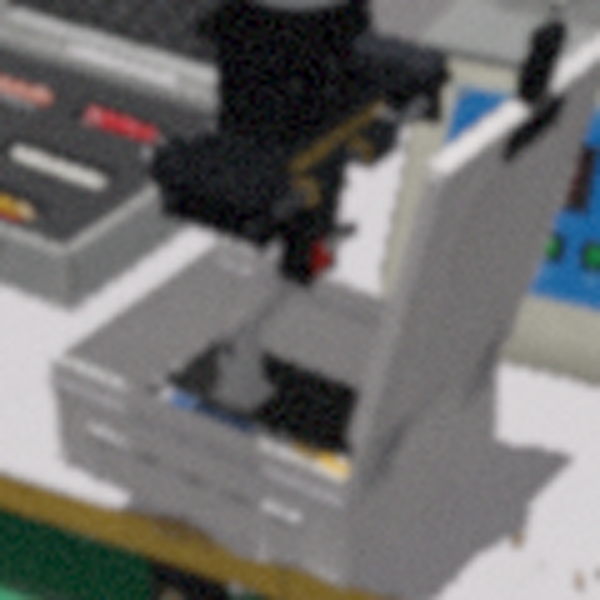

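View pics/w8.png

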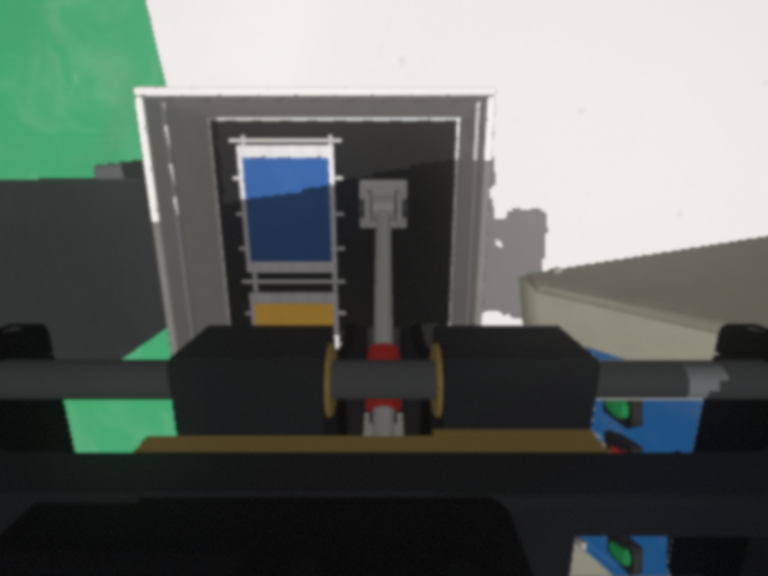

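Call:
play_rows(
  moves=[
    [[-0.1,0,-0.1],[0,0,0],1],
    [[-0.1,0,-0.1],[0,0,0],2],
    [[-0.1,0,-0.1],[0,0,0],3.5],
    [[-0.1,0,-0.1],[0,0,0],3.5],
    [[-0.1,0,-3],[0,0,0],3.5],
    [[-0.1,0,-8],[0,0,0],3.5],
    [[-0.1,0,-14],[0,0,0],4.5],
    [[-0.1,0,-20],[0,0,0],4.5],
  ],
)

```text
time: 12.9
ee_pos: [0.4734, 0.007, 0.3164]
eef_rot: [0.747, 0.665, 0.0, -0.0]
ft_force: [1.4, 0.4, -0.2]
width: 0.0431
```

```bash
python3 - <<'E'
from h import *
stat()
p=camera('wrist');save(p,'w9');q=camera('scene');t=camera('top');print([ (x['at'],x['conf']) for n in ['rod_tip','rod_grip'] for c in (q,p) for x in recognise(c,n)])
f=cv2.cvtColor(q['frame'],cv2.COLOR_RGB2BGR)[120:240,195:315]
cv2.imwrite('pics/s9.png',cv2.resize(f,None,fx=6,fy=6,interpolation=cv2.INTER_CUBIC))
for n,c,s,o in (('scene',q,6,(195,120)),('wrist',p,1.5,(0,0))):
  for off in (0,.002):
    for a in (.96,1.0,1.04,1.08):
      P=b2w(np.array([[-.05+off+l*np.cos(a),.03,.048+l*np.sin(a)] for l in (0,.1,.135)]))
      print(n,off,a,((proj(c,P)-o)*s).round(1).tolist())
E
```

```text
t 12.9 tcp box mm [  4.3  28.7 316.4] F [ 1.39  0.37 -0.25] w 43.1 toolx [0.116 0.993 0.001]
[([260.4, 174.3], 0.59), ([259.5, 167.3], 0.83), ([251.8, 183.1], 0.45), ([254.6, 172.1], 0.56), ([259.2, 275.2], 0.53)]
scene 0 0.96 [[283.7, 406.1], [372.2, 302.2], [406.0, 262.6]]
scene 0 1.0 [[283.7, 406.1], [366.5, 296.2], [398.0, 254.4]]
scene 0 1.04 [[283.7, 406.1], [360.6, 290.4], [389.9, 246.4]]
scene 0 1.08 [[283.7, 406.1], [354.6, 284.8], [381.6, 238.7]]
scene 0.002 0.96 [[286.9, 407.3], [375.6, 303.4], [409.5, 263.8]]
scene 0.002 1.0 [[286.9, 407.3], [369.9, 297.4], [401.5, 255.6]]
scene 0.002 1.04 [[286.9, 407.3], [364.0, 291.6], [393.4, 247.6]]
scene 0.002 1.08 [[286.9, 407.3], [358.0, 286.0], [385.1, 239.9]]
wrist 0 0.96 [[384.3, 191.5], [384.5, 263.2], [384.6, 294.8]]
wrist 0 1.0 [[384.3, 191.5], [384.5, 259.9], [384.6, 290.4]]
wrist 0 1.04 [[384.3, 191.5], [384.5, 256.4], [384.6, 285.7]]
wrist 0 1.08 [[384.3, 191.5], [384.6, 252.7], [384.6, 280.7]]
wrist 0.002 0.96 [[384.3, 193.5], [384.5, 265.4], [384.6, 297.2]]
wrist 0.002 1.0 [[384.3, 193.5], [384.5, 262.2], [384.6, 292.8]]
wrist 0.002 1.04 [[384.3, 193.5], [384.5, 258.7], [384.6, 288.2]]
wrist 0.002 1.08 [[384.3, 193.5], [384.5, 255.0], [384.6, 283.2]]
```

View pics/s9.png

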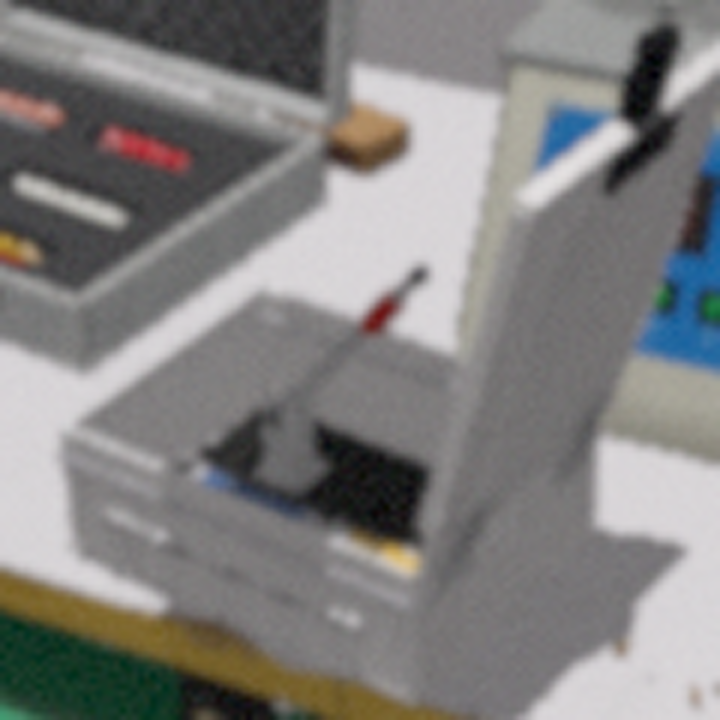

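View pics/w9.png

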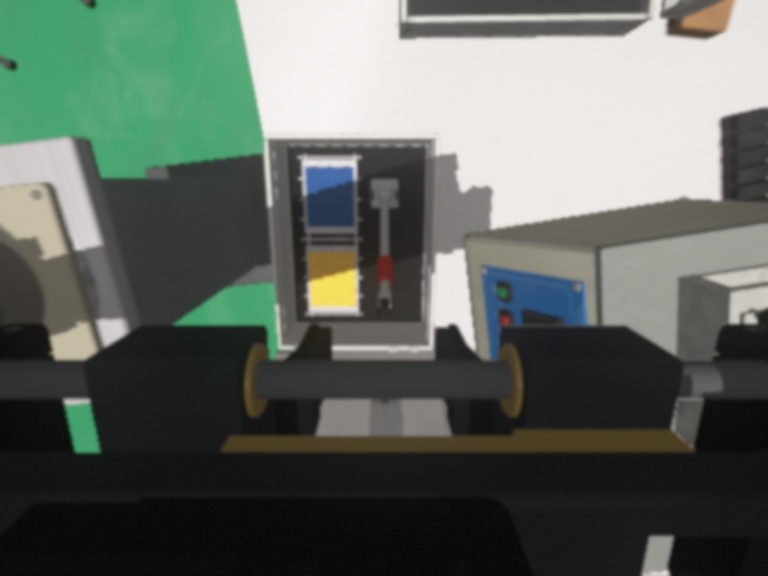

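```bash
python3 - <<'E'
from h import *
p=camera('wrist');q=camera('scene')
f=cv2.cvtColor(p['frame'],cv2.COLOR_RGB2BGR)[85:240,165:305]
cv2.imwrite('pics/w9z.png',cv2.resize(f,None,fx=5,fy=5,interpolation=cv2.INTER_CUBIC))
for c in (p,q):
  for n in('rod_grip','rod_tip'):
    m=masks_of(c,n)
    for x in m[:2]:
      ys,xs=np.nonzero(x['region']);print(n,x['conf'],x['at'],xs.min(),xs.max(),ys.min(),ys.max(),len(xs))
  h=cv2.cvtColor(c['frame'],cv2.COLOR_RGB2HSV);m=((h[...,0]<8)|(h[...,0]>172))&(h[...,1]>140)&(h[...,2]>50)
  n,l,st,ce=cv2.connectedComponentsWithStats(m.astype(np.uint8))
  for i in range(1,n):
    if st[i,4]>8: print('red',st[i].tolist(),ce[i].round(1))
E
```

```text
rod_grip 0.64 [258.7, 174.6] 252 262 126 206 567
rod_tip 0.73 [256.4, 170.0] 252 262 126 206 638
red [252, 171, 10, 17, 149] [256.4 178.4]
red [335, 212, 5, 4, 17] [337.1 213.4]
rod_grip 0.68 [262.1, 171.1] 252 265 165 178 65
rod_grip 0.35 [288.4, 164.6] 265 317 124 215 1939
red [215, 142, 10, 6, 29] [219.5 144.8]
red [256, 171, 4, 4, 9] [257.7 172.4]
red [505, 194, 7, 16, 55] [509.2 203.6]
red [495, 234, 4, 5, 14] [496.1 235.9]
```

View pics/w9z.png

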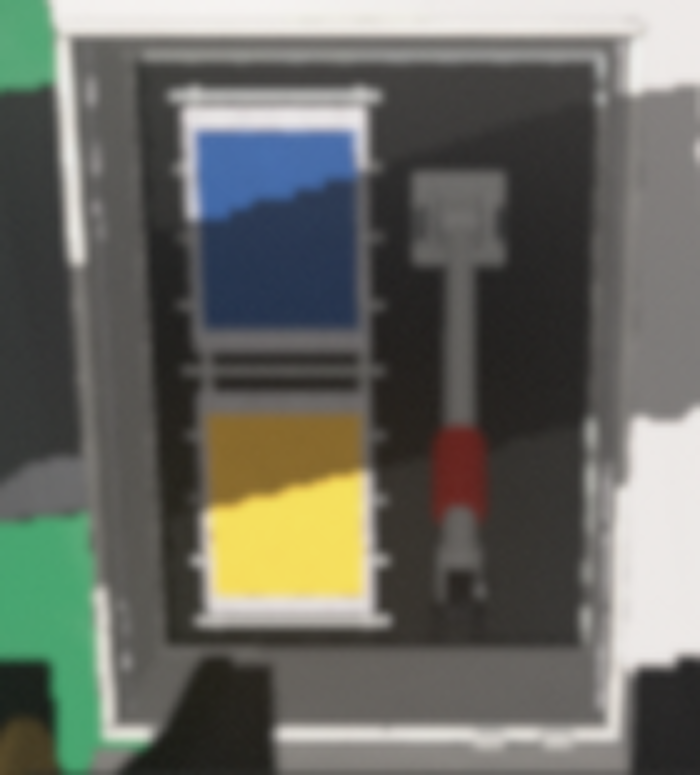

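```bash
python3 - <<'E'
from h import *
from scipy.optimize import least_squares
p=camera('wrist')
im=lambda c:box_fit(p,c,5,(165,85))
rim=im([(78,38),(628,38),(605,725),(118,725)])
rod=im([(460,475),(461,588)])
piv=im([(458,218)])
def W(x,y,t,P): return R.from_euler('z',t).apply(P)+[x,y,0]
L=np.array([[-.101,-.076,.08],[-.101,.076,.08],[.101,.076,.08],[.101,-.076,.08]])
r=least_squares(lambda v:(proj(p,W(*v,L))-rim).ravel(),[BX[0],BX[1],BT]);print(r.x,r.fun.round(2))
v=r.x
print('piv',proj(p,W(*v,np.array([[-.05,.03,.048]]))),piv)
for a in np.arange(.84,1.1,.04):
  P=np.array([[-.05+l*np.cos(a),.03,.048+l*np.sin(a)] for l in (.1,.135)])
  print(round(a,2),(proj(p,W(*v,P))-rod).round(2).tolist())
E
```

```text
[ 0.44618141  0.01186994 -1.69034304] [-1.17 -0.66  0.89 -0.27  0.69  0.88 -0.37  0.51]
piv [[256.88219501 129.37871621]] [[256.2 128.2]]
0.84 [[0.28, 3.93], [0.07, 4.36]]
0.88 [[0.3, 2.12], [0.1, 2.08]]
0.92 [[0.32, 0.19], [0.13, -0.41]]
0.96 [[0.34, -1.88], [0.16, -3.11]]
1.0 [[0.36, -4.07], [0.19, -6.01]]
1.04 [[0.38, -6.39], [0.22, -9.13]]
1.08 [[0.4, -8.83], [0.25, -12.46]]
```

```bash
sed -i 's/^BX=.*/BX=np.array([0.4462,0.0119,0.]);BT=-1.690/' h.py; python3 - <<'E'
from h import *
stat()
rel(b2w([.011,.030,.108]))
E
```

```text
t 13.6 tcp box mm [  1.7  28.1 314.2] F [ 0.06 -0.31  0.01] w 44.8 toolx [ 0.116  0.993 -0.   ]
shift cm [-0.93  0.2  20.62] rot [-0.     0.     0.003]
```

Call:
play_rows(
  moves=[
    [[-0.9,0.2,6],[0,0,0],3.5],
    [[-0.9,0.2,12],[0,0,0],3.5],
    [[-0.9,0.2,17],[0,0,0],3.5],
    [[-0.9,0.2,20.6],[0,0,0],3.5],
    [[-0.9,0.2,20.6],[0,0,0],3.5],
    [[-0.9,0.2,20.6],[0,0,0],1],
    [[-0.9,0.2,20.6],[0,0,0],1],
    [[-0.9,0.2,20.6],[0,0,0],1],
  ],
)

```text
time: 14.6
ee_pos: [0.4742, -0.0023, 0.1093]
eef_rot: [0.747, 0.665, -0.0, -0.001]
ft_force: [-11.5, -0.9, 6.8]
width: 0.0142
```

```bash
python3 - <<'E'
from h import *
stat()
p=camera('wrist');save(p,'w10')
E
```

```text
t 14.6 tcp box mm [ 10.7  29.5 109.3] F [-11.53  -0.87   6.75] w 14.2 toolx [0.116 0.993 0.   ]
```

View pics/w10.png

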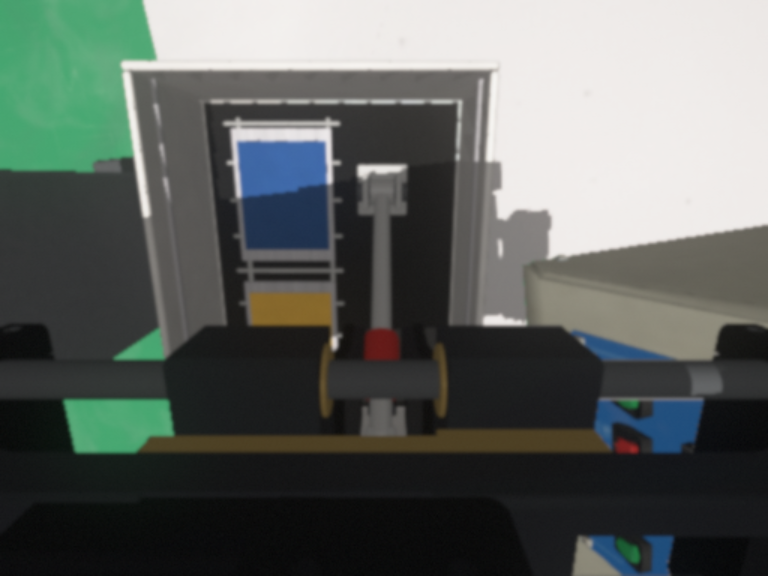

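Call:
play_rows(
  moves=[
    [[0.4,-0.2,-0.3],[0,0,0],1],
    [[0.8,-0.2,-0.5],[0,0,0],1],
    [[1.1,-0.2,-0.7],[0,0,0],1],
    [[1.1,-0.2,-0.7],[0,0,0],1],
    [[1.1,-0.2,-0.7],[0,0,0],1],
  ],
)

```text
time: 15.28
ee_pos: [0.4749, 0.0088, 0.1164]
eef_rot: [0.747, 0.665, 0.001, 0.0]
ft_force: [-1.3, -4.2, 5.9]
width: 0.013
```

```bash
python3 - <<'E'
from h import *
s=stat()
v=w2b(s['ee_pos'])*1000+[0,0,19]-[-50,30,48];print(np.hypot(v[0],v[2]),np.arctan2(v[2],v[0]))
E
```

```text
t 15.28 tcp box mm [ -0.3  28.8 116.4] F [-1.33 -4.23  5.92] w 13.0 toolx [0.116 0.993 0.   ]
100.52531597419615 1.0537638310617816
```

Call:
play_rows(
  moves=[
    [[0,0,0],[0,0,0],2],
    [[0,0,0],[0,0,0],3.5],
    [[0,0,0],[0,0,0],3.5],
    [[0,0,-3],[0,0,0],3.5],
    [[0,0,-8],[0,0,0],3.5],
    [[0,0,-14],[0,0,0],4.5],
    [[0,0,-20],[0,0,0],4.5],
    [[0,0,-20],[0,0,0],4.5],
  ],
)

```text
time: 16.27
ee_pos: [0.4759, 0.0092, 0.3198]
eef_rot: [0.747, 0.665, 0.003, 0.001]
ft_force: [0.7, 0.5, -0.5]
width: 0.0444
```

```bash
python3 - <<'E'
from h import *
stat()
p=camera('wrist');q=camera('scene')
f=cv2.cvtColor(p['frame'],cv2.COLOR_RGB2BGR)[85:240,165:305]
cv2.imwrite('pics/w11z.png',cv2.resize(f,None,fx=5,fy=5,interpolation=cv2.INTER_CUBIC))
f=cv2.cvtColor(q['frame'],cv2.COLOR_RGB2BGR)[120:240,195:315]
cv2.imwrite('pics/s11.png',cv2.resize(f,None,fx=6,fy=6,interpolation=cv2.INTER_CUBIC))
E
```

```text
t 16.27 tcp box mm [ -0.9  29.9 319.8] F [ 0.7   0.53 -0.49] w 44.4 toolx [0.116 0.993 0.003]
```

View pics/w11z.png

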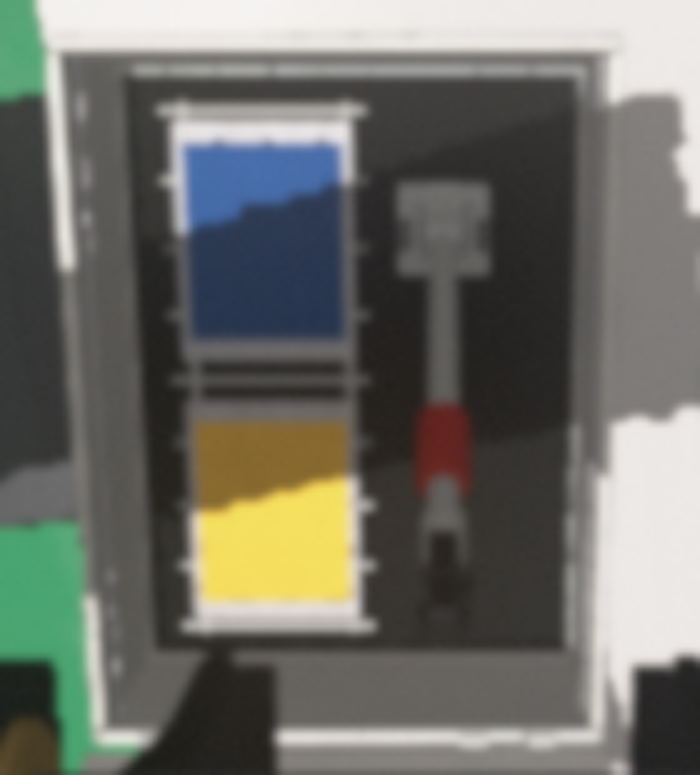

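View pics/s11.png

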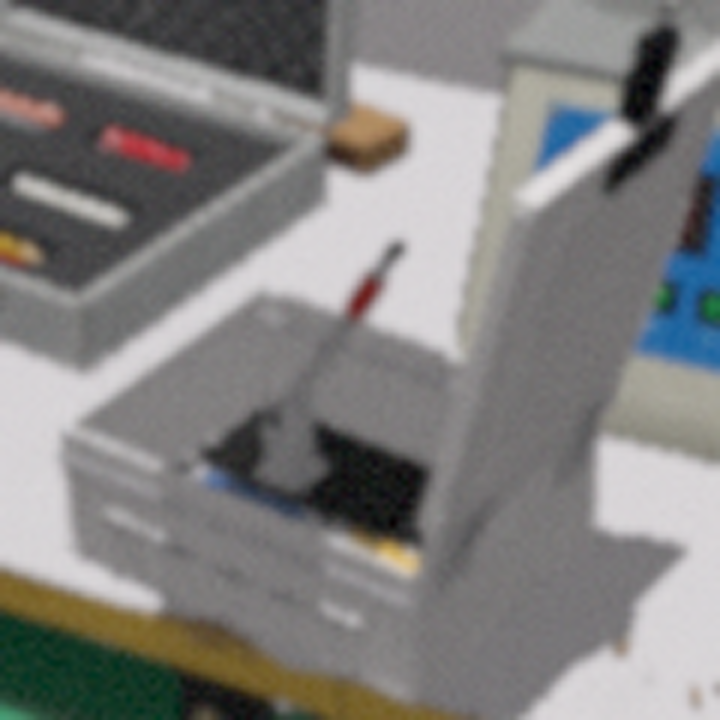

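```bash
python3 - <<'E'
from h import *
from scipy.optimize import least_squares
p=camera('wrist');q=camera('scene')
im=lambda c:box_fit(p,c,5,(165,85))
rim=im([(62,54),(608,52),(590,727),(107,729)])
rod=im([(443,449),(443,572)]);piv=im([(443,229)])
def W(x,y,t,P): return R.from_euler('z',t).apply(P)+[x,y,0]
L=np.array([[-.101,-.076,.08],[-.101,.076,.08],[.101,.076,.08],[.101,-.076,.08]])
r=least_squares(lambda v:(proj(p,W(*v,L))-rim).ravel(),[BX[0],BX[1],BT]);print(r.x,r.fun.round(2))
v=r.x
print('piv',proj(p,W(*v,np.array([[-.05,.03,.048]]))),piv)
sc=box_fit(q,[(295,408),(365,298),(395,250)],6,(195,120))
for a in np.arange(.96,1.13,.04):
  P=np.array([[-.05+l*np.cos(a),.03,.048+l*np.sin(a)] for l in (0,.1,.135)])
  print(round(a,2),(proj(p,W(*v,P[1:]))-rod).round(2).tolist(),(proj(q,W(*v,P))-sc).round(2).tolist())
E
```

```text
[ 0.441951    0.01187756 -1.6857373 ] [-1.23 -1.24  0.98 -0.95  0.85  1.69 -0.56  1.35]
piv [[253.67984103 131.23828204]] [[253.2 130.4]]
0.96 [[0.21, 5.19], [0.09, 1.94]] [[-1.28, 0.9], [1.87, 1.91], [2.51, 3.31]]
1.0 [[0.19, 3.02], [0.06, -0.93]] [[-1.28, 0.9], [0.91, 0.91], [1.19, 1.93]]
1.04 [[0.17, 0.73], [0.04, -4.01]] [[-1.28, 0.9], [-0.07, -0.06], [-0.17, 0.6]]
1.08 [[0.16, -1.68], [0.01, -7.3]] [[-1.28, 0.9], [-1.08, -1.0], [-1.56, -0.69]]
1.12 [[0.14, -4.21], [-0.02, -10.79]] [[-1.28, 0.9], [-2.1, -1.89], [-2.98, -1.92]]
```

```bash
python3 - <<'E'
from h import *
print(w2b([.4281,-.1306,.3])*1000, w2b([.4609,.1475,.07])*1000)
stat()
t=camera('top');q=camera('scene')
for n,c,s,o in(('scene',q,6,(195,120)),):
  for th in (1.72,1.78,1.83):
    print(th,[(((proj(c,b2w([.105-r*np.cos(th)+.003*np.sin(th),0,.081+r*np.sin(th)+.003*np.cos(th)]))-o)*s)[0]).round(0).tolist() for r in (.21,.236,.25)])
f=cv2.cvtColor(t['frame'],cv2.COLOR_RGB2BGR)[100:240,200:340]
cv2.imwrite('pics/t11.png',cv2.resize(f,None,fx=5,fy=5,interpolation=cv2.INTER_CUBIC))
rel(b2w([.164,-.001,.35]));rel(b2w([.164,-.001,.290]))
E
```

```text
[143.64125069  -1.02523246 300.        ] [-136.38588216   -1.53008113   70.        ]
t 16.48 tcp box mm [ -0.4  27.6 314.3] F [-0.67  0.29 -0.31] w 45.1 toolx [ 0.115  0.993 -0.001]
1.72 [[592.0, 100.0], [602.0, 44.0], [608.0, 14.0]]
1.78 [[618.0, 113.0], [632.0, 59.0], [639.0, 29.0]]
1.83 [[639.0, 125.0], [656.0, 73.0], [666.0, 44.0]]
shift cm [-16.42  -2.92  -3.55] rot [-0.002  0.001  0.003]
shift cm [-16.42  -2.91   2.45] rot [-0.002  0.001  0.003]
```

View pics/t11.png

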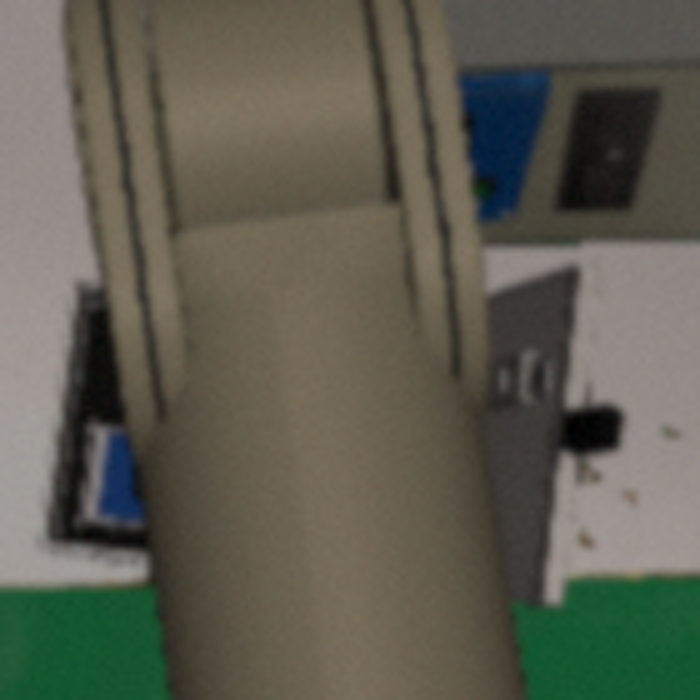

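Call:
play_rows(
  moves=[
    [[0,0,-5.5],[0,0,0],4.5],
    [[-5.5,-1,-5.5],[0,0,0],4.5],
    [[-11,-2,-5.5],[0,0,0],4.5],
    [[-16.8,-2.9,-5.5],[0,0,0],4.5],
    [[-16.8,-2.9,-2],[0,0,0],4.5],
    [[-16.8,-2.9,0.5],[0,0,0],4.5],
    [[-16.8,-2.9,1.8],[0,0,0],4.5],
    [[-16.8,-2.9,1.8],[0,0,0],4.5],
  ],
)

```text
time: 17.58
ee_pos: [0.4256, -0.1544, 0.297]
eef_rot: [0.747, 0.665, -0.001, -0.0]
ft_force: [-0.3, 0.2, 0.6]
width: 0.045
```

```bash
python3 - <<'E'
from h import *
stat()
q=camera('scene');w=camera('wrist')
f=cv2.cvtColor(q['frame'],cv2.COLOR_RGB2BGR)[80:220,215:355]
cv2.imwrite('pics/s12.png',cv2.resize(f,None,fx=5,fy=5,interpolation=cv2.INTER_CUBIC));save(w,'w12')
E
```

```text
t 17.57 tcp box mm [167.6  -0.7 297. ] F [-0.33  0.18  0.62] w 45.0 toolx [ 0.116  0.993 -0.   ]
```

View pics/s12.png

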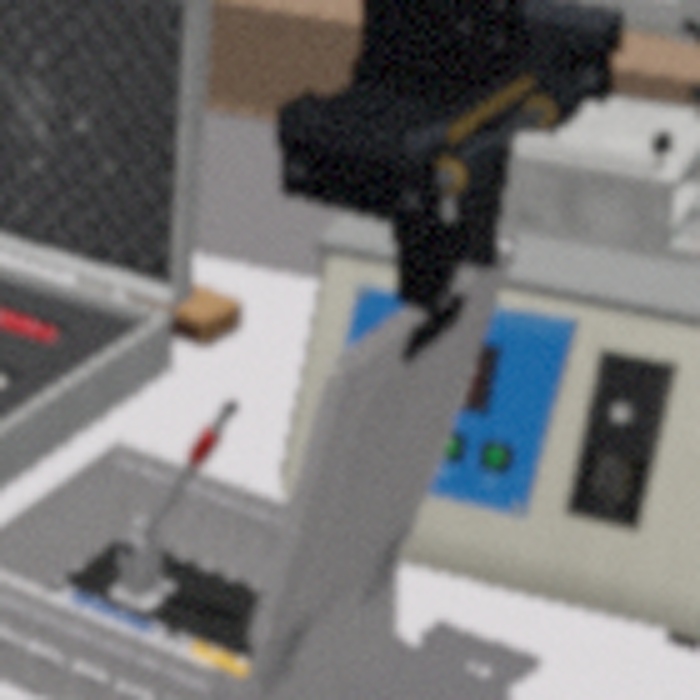

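View pics/w12.png

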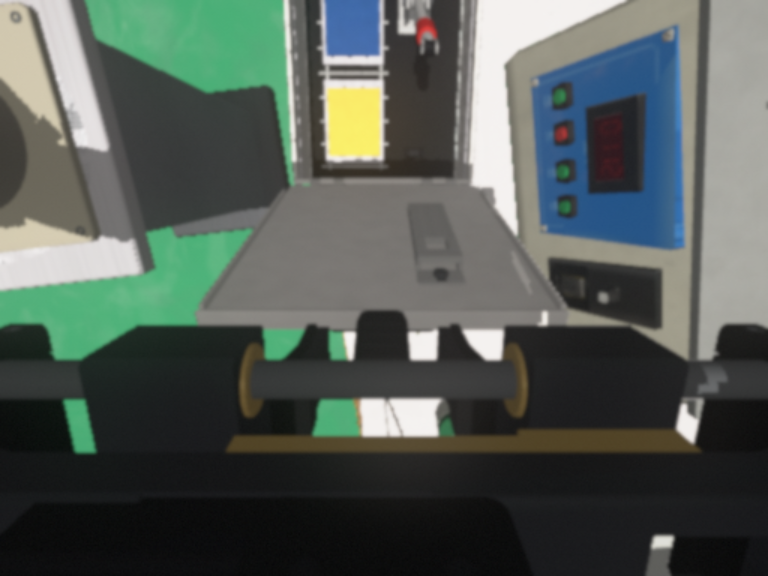

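```bash
cat >> h.py <<'E'
def lidpt(th,s,z,y=.03): # s distance from hinge, z in lid frame
    return b2w([.105-s*np.cos(th)+z*np.sin(th),y,.081+s*np.sin(th)+z*np.cos(th)])
E
python3 - <<'E'
from h import *
from scipy.optimize import brentq
w=camera('wrist')
for th in (1.82,1.83):
  for y in(.03,):
    for s in (.142,.15,.16,.17,.178,.2): print(th,s,(proj(w,lidpt(th,s,-.010,y))*1.5).round(0).tolist())
# home angle vs hole
P=np.array([-.05,.048])
def tip(th,s,z): q=lidpt(th,s,z);b=w2b(q);return np.array([b[0],b[2]])
for s in (.142,.15,.16,.17,.178):
  th=brentq(lambda t:np.hypot(*(tip(t,s,-.005)-P))-.135,.4,1.1);v=tip(th,s,-.005)-P
  th0=brentq(lambda t:np.hypot(*(tip(t,s,-.015)-P))-.135,.4,1.1)
  print('hole',s,'home lid',th,'rod',np.arctan2(v[1],v[0]),'rail-edge lid',th0)
# contact at rod 1.045
a=1.045;t=P+.135*np.array([np.cos(a),np.sin(a)])
h=np.array([.105,.081]);d=t-h
# find th s.t. lid-frame z=-.015
f=lambda th: d@np.array([np.sin(th),np.cos(th)])+.015
th=brentq(f,.3,1.5);print('contact lid',th,'s',-d@np.array([np.cos(th),-np.sin(th)]))
E
```

```text
1.82 0.142 [[435.0, 233.0]]
1.82 0.15 [[436.0, 238.0]]
1.82 0.16 [[439.0, 245.0]]
1.82 0.17 [[441.0, 253.0]]
1.82 0.178 [[443.0, 259.0]]
1.82 0.2 [[449.0, 280.0]]
1.83 0.142 [[435.0, 235.0]]
1.83 0.15 [[436.0, 240.0]]
1.83 0.16 [[438.0, 248.0]]
1.83 0.17 [[441.0, 256.0]]
1.83 0.178 [[442.0, 263.0]]
1.83 0.2 [[448.0, 284.0]]
hole 0.142 home lid 0.751129379891335 rod 1.2088943771723706 rail-edge lid 0.8193440431303998
hole 0.15 home lid 0.7277058071674696 rod 1.272551095406758 rail-edge lid 0.7921957823504772
hole 0.16 home lid 0.6966712612363666 rod 1.3537291964709477 rail-edge lid 0.7570304856937916
hole 0.17 home lid 0.6637406300981071 rod 1.436976492971604 rail-edge lid 0.7204533420404594
hole 0.178 home lid 0.636027900860953 rod 1.5052989771685361 rail-edge lid 0.6901151503080962
contact lid 0.889402734562017 s 0.12001219417297294
```

Call:
play_rows(
  moves=[
    [[0,0,0],[0,0,0],3],
    [[0,0,0],[0,0,0],1.5],
    [[0,0,0],[0,0,0],1.5],
    [[0,0,0],[0,0,0],1.5],
  ],
  grip_force=25,
)

```text
time: 18.23
ee_pos: [0.4255, -0.1546, 0.2976]
eef_rot: [0.747, 0.665, -0.0, -0.001]
ft_force: [-5.0, 1.2, 3.6]
width: 0.0218
```

```bash
cat >> h.py <<'E'
HX,HZ=105.,81.
def ang():
    s=stat();v=w2b(s['ee_pos'])*1000;x=v[0]-HX;z=v[2]+19-HZ
    r=np.hypot(x,z);a=np.arctan2(z,-x);print('r',r.round(1),'th',a.round(4));return r,a
def arc(r,a,ths):
    for t in ths: print(round(t,3),[round(float(v),2) for v in (r*(np.cos(t)-np.cos(a))/10,-r*(np.sin(t)-np.sin(a))/10)])
E
python3 - <<'E'
from h import *
r,a=ang();arc(r,a,a-.1*np.arange(1,9))
E
```

```text
t 18.23 tcp box mm [167.8  -0.8 297.6] F [-5.03  1.21  3.58] w 21.8 toolx [0.116 0.993 0.   ]
r 243.8 th 1.8311
1.731 [2.38, -0.51]
1.631 [4.81, -0.78]
1.531 [7.24, -0.8]
1.431 [9.67, -0.58]
1.331 [12.06, -0.12]
1.231 [14.4, 0.57]
1.131 [16.65, 1.5]
1.031 [18.81, 2.64]
```

Call:
play_rows(
  moves=[
    [[1.2,0,-0.3],[0,0,0],1.5],
    [[3.6,0,-0.7],[0,0,0],1.5],
    [[6.0,0,-0.8],[0,0,0],1.5],
    [[8.4,0,-0.7],[0,0,0],1.5],
    [[10.9,0,-0.4],[0,0,0],1.5],
    [[13.2,0,0.2],[0,0,0],1.5],
    [[15.5,0,1.0],[0,0,0],1.5],
    [[15.5,0,1.0],[0,0,0],1.5],
  ],
)

```text
time: 19.23
ee_pos: [0.4437, 0.0014, 0.2869]
eef_rot: [0.746, 0.666, -0.0, -0.0]
ft_force: [-1.4, 0.0, -1.2]
width: 0.0218
```

```bash
python3 - <<'E'
from h import *
r,a=ang();arc(r,a,a-.05*np.arange(1,8))
E
```

```text
t 19.23 tcp box mm [ 10.7  -1.2 286.9] F [-1.4   0.01 -1.15] w 21.8 toolx [ 0.112  0.994 -0.001]
r 243.8 th 1.1737
1.124 [1.11, 0.5]
1.074 [2.2, 1.05]
1.024 [3.25, 1.66]
0.974 [4.28, 2.32]
0.924 [5.27, 3.03]
0.874 [6.22, 3.79]
0.824 [7.14, 4.6]
```

Call:
play_rows(
  moves=[
    [[1.1,0,0.5],[0,0,0],1.5],
    [[2.2,0,1.05],[0,0,0],1.5],
    [[3.2,0,1.65],[0,0,0],1.5],
    [[4.1,0,2.2],[0,0,0],1.5],
    [[4.5,0,2.5],[0,0,0],1.5],
    [[4.5,0,2.5],[0,0,0],1.5],
  ],
)

```text
time: 19.98
ee_pos: [0.4489, 0.0449, 0.2623]
eef_rot: [0.747, 0.665, -0.0, -0.0]
ft_force: [-6.4, 2.7, 1.4]
width: 0.0218
```

```bash
python3 - <<'E'
from h import *
r,a=ang();arc(r,a,a-.025*np.arange(1,9))
q=camera('scene')
f=cv2.cvtColor(q['frame'],cv2.COLOR_RGB2BGR)[100:240,195:335]
cv2.imwrite('pics/s13.png',cv2.resize(f,None,fx=5,fy=5,interpolation=cv2.INTER_CUBIC))
E
```

```text
t 19.98 tcp box mm [-33.1  -1.3 262.3] F [-6.44  2.73  1.43] w 21.8 toolx [0.115 0.993 0.   ]
r 243.3 th 0.9674
0.942 [0.5, 0.35]
0.917 [0.98, 0.72]
0.892 [1.46, 1.09]
0.867 [1.93, 1.48]
0.842 [2.39, 1.88]
0.817 [2.84, 2.29]
0.792 [3.28, 2.71]
0.767 [3.7, 3.14]
```

View pics/s13.png

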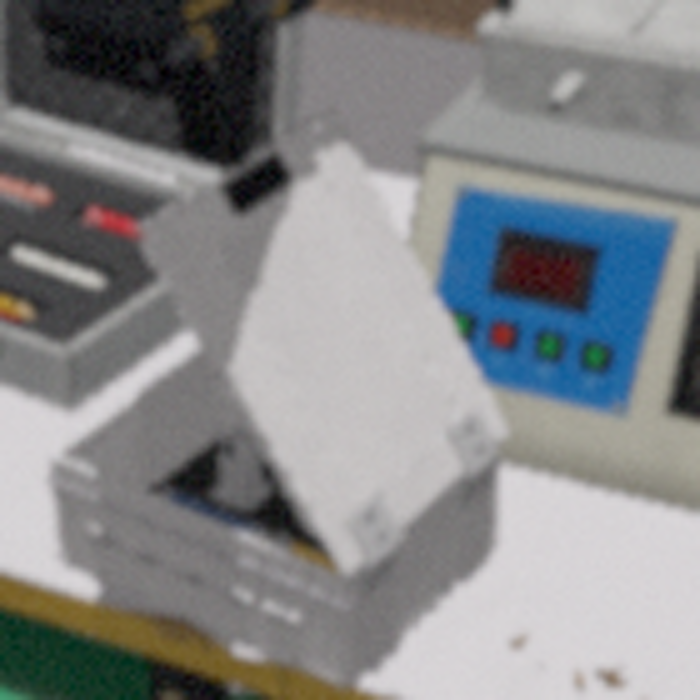

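Call:
play_rows(
  moves=[
    [[0.4,-0.1,0.3],[0,0,0],1.5],
    [[0.8,-0.15,0.6],[0,0,0],1.5],
    [[1.2,-0.15,0.9],[0,0,0],1.5],
    [[1.2,-0.15,0.9],[0,0,0],1.5],
  ],
)

```text
time: 20.52
ee_pos: [0.45, 0.0561, 0.2538]
eef_rot: [0.747, 0.665, 0.001, 0.001]
ft_force: [4.6, -2.0, 2.7]
width: 0.0217
```

```bash
python3 - <<'E'
from h import *
r,a=ang();arc(r,a,a-.02*np.arange(1,9))
E
```

```text
t 20.52 tcp box mm [-44.4  -1.4 253.8] F [ 4.58 -1.97  2.65] w 21.7 toolx [0.116 0.993 0.   ]
r 243.1 th 0.9092
0.889 [0.38, 0.3]
0.869 [0.76, 0.61]
0.849 [1.12, 0.93]
0.829 [1.49, 1.25]
0.809 [1.84, 1.59]
0.789 [2.19, 1.93]
0.769 [2.53, 2.27]
0.749 [2.87, 2.62]
```

Call:
play_rows(
  moves=[
    [[0.4,0.05,0.3],[0,0,0],1.5],
    [[0.6,0.05,0.5],[0,0,0],1.5],
    [[0.6,0.05,0.5],[0,0,0],1.5],
  ],
)

```text
time: 20.9
ee_pos: [0.4508, 0.0621, 0.2488]
eef_rot: [0.747, 0.665, 0.0, 0.0]
ft_force: [3.9, -1.3, 4.5]
width: 0.0216
```

```bash
python3 - <<'E'
from h import *
r,a=ang();arc(r,a,a-.02*np.arange(1,9))
E
```

```text
t 20.9 tcp box mm [-50.4  -1.4 248.8] F [ 3.87 -1.29  4.53] w 21.6 toolx [0.116 0.993 0.   ]
r 243.0 th 0.8769
0.857 [0.37, 0.31]
0.837 [0.73, 0.64]
0.817 [1.09, 0.97]
0.797 [1.44, 1.3]
0.777 [1.79, 1.64]
0.757 [2.12, 1.99]
0.737 [2.45, 2.35]
0.717 [2.78, 2.71]
```

Call:
play_rows(
  moves=[
    [[0.2,0,0.2],[0,0,0],1.5],
    [[0.35,0,0.3],[0,0,0],1.5],
    [[0.35,0,0.3],[0,0,0],1.5],
  ],
)

```text
time: 21.28
ee_pos: [0.4512, 0.0656, 0.2457]
eef_rot: [0.747, 0.665, 0.001, 0.0]
ft_force: [6.0, -0.6, 3.1]
width: 0.0216
```

```bash
python3 - <<'E'
from h import *
r,a=ang();arc(r,a,a-.02*np.arange(1,9))
p=camera('wrist');save(p,'w14');q=camera('scene')
f=cv2.cvtColor(q['frame'],cv2.COLOR_RGB2BGR)[100:240,195:335]
cv2.imwrite('pics/s14.png',cv2.resize(f,None,fx=5,fy=5,interpolation=cv2.INTER_CUBIC))
E
```

```text
t 21.27 tcp box mm [-53.9  -1.5 245.7] F [ 5.97 -0.6   3.07] w 21.6 toolx [0.116 0.993 0.   ]
r 242.9 th 0.8577
0.838 [0.36, 0.32]
0.818 [0.72, 0.65]
0.798 [1.07, 0.99]
0.778 [1.42, 1.33]
0.758 [1.75, 1.68]
0.738 [2.09, 2.03]
0.718 [2.41, 2.4]
0.698 [2.72, 2.77]
```

View pics/s14.png

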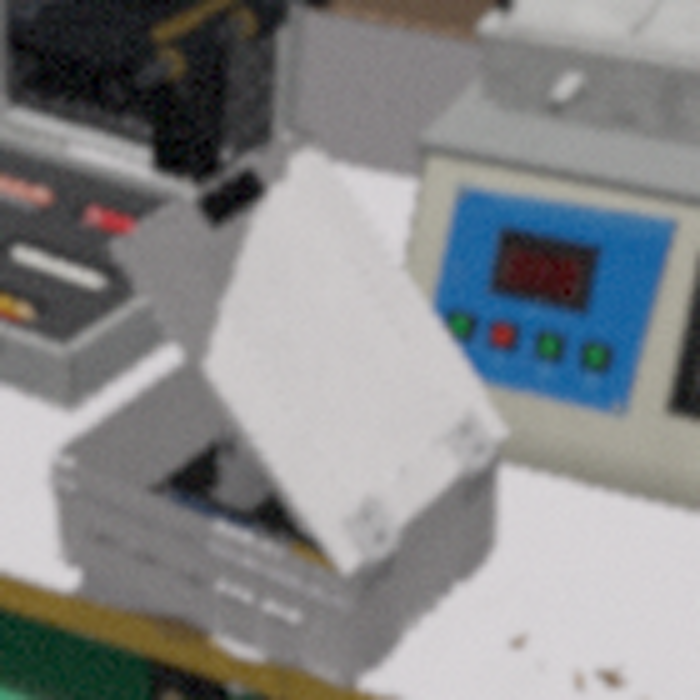

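View pics/w14.png

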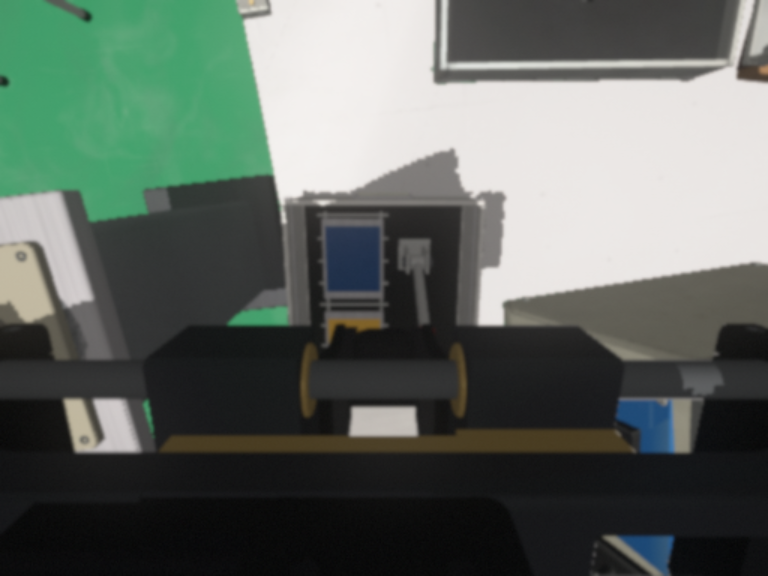

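Call:
play_rows(
  moves=[
    [[0.2,0,0.2],[0,0,0],1.5],
    [[0.4,0,0.35],[0,0,0],1.5],
    [[0.6,0,0.5],[0,0,0],1.5],
    [[0.6,0,0.5],[0,0,0],1.5],
  ],
)

```text
time: 21.88
ee_pos: [0.4518, 0.0714, 0.2404]
eef_rot: [0.747, 0.665, 0.0, 0.0]
ft_force: [6.7, -2.0, 0.9]
width: 0.0217
```

```bash
python3 - <<'E'
from h import *
r,a=ang();arc(r,a,a-.02*np.arange(1,7))
E
```

```text
t 21.88 tcp box mm [-59.7  -1.5 240.4] F [ 6.74 -1.97  0.88] w 21.7 toolx [ 0.116  0.993 -0.   ]
r 242.8 th 0.8252
0.805 [0.35, 0.33]
0.785 [0.7, 0.67]
0.765 [1.04, 1.02]
0.745 [1.37, 1.37]
0.725 [1.7, 1.73]
0.705 [2.02, 2.1]
```

Call:
play_rows(
  moves=[
    [[0.2,0.05,0.2],[0,0,0],1.5],
    [[0.35,0.1,0.35],[0,0,0],1.5],
    [[0.35,0.1,0.35],[0,0,0],1.5],
  ],
)

```text
time: 22.25
ee_pos: [0.4523, 0.0752, 0.2366]
eef_rot: [0.747, 0.665, -0.0, -0.0]
ft_force: [2.7, 1.4, 0.5]
width: 0.0221
```

```bash
python3 - <<'E'
from h import *
r,a=ang();arc(r,a,a-.02*np.arange(1,7))
p=camera('wrist');save(p,'w15',1.5)
E
```

```text
t 22.25 tcp box mm [-63.6  -1.4 236.6] F [2.67 1.36 0.49] w 22.1 toolx [ 0.115  0.993 -0.   ]
r 242.8 th 0.8029
0.783 [0.35, 0.34]
0.763 [0.68, 0.69]
0.743 [1.02, 1.04]
0.723 [1.34, 1.4]
0.703 [1.66, 1.77]
0.683 [1.97, 2.14]
```

View pics/w15.png

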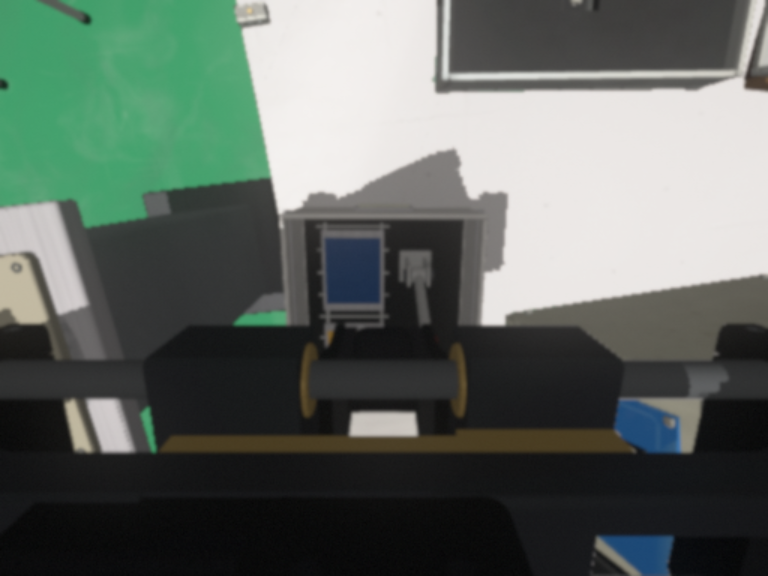

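```bash
python3 - <<'E'
from h import *
p=camera('wrist')
f=cv2.cvtColor(p['frame'],cv2.COLOR_RGB2BGR)[125:225,220:320]
cv2.imwrite('pics/w15z.png',cv2.resize(f,None,fx=7,fy=7,interpolation=cv2.INTER_CUBIC))
for a in (.9,1.0,1.1,1.2,1.3):
  P=np.array([b2w([-.05+l*np.cos(a),.03,.048+l*np.sin(a)]) for l in (0,.05,.07,.1)])
  print(a,((proj(p,P)-[220,125])*7).round(0).tolist())
E
```

```text
0.9 [[417.0, 406.0], [431.0, 635.0], [438.0, 739.0], [448.0, 910.0]]
1.0 [[417.0, 406.0], [433.0, 618.0], [441.0, 716.0], [454.0, 880.0]]
1.1 [[417.0, 406.0], [435.0, 599.0], [444.0, 689.0], [459.0, 842.0]]
1.2 [[417.0, 406.0], [437.0, 576.0], [447.0, 657.0], [464.0, 796.0]]
1.3 [[417.0, 406.0], [439.0, 552.0], [450.0, 622.0], [468.0, 744.0]]
```

View pics/w15z.png

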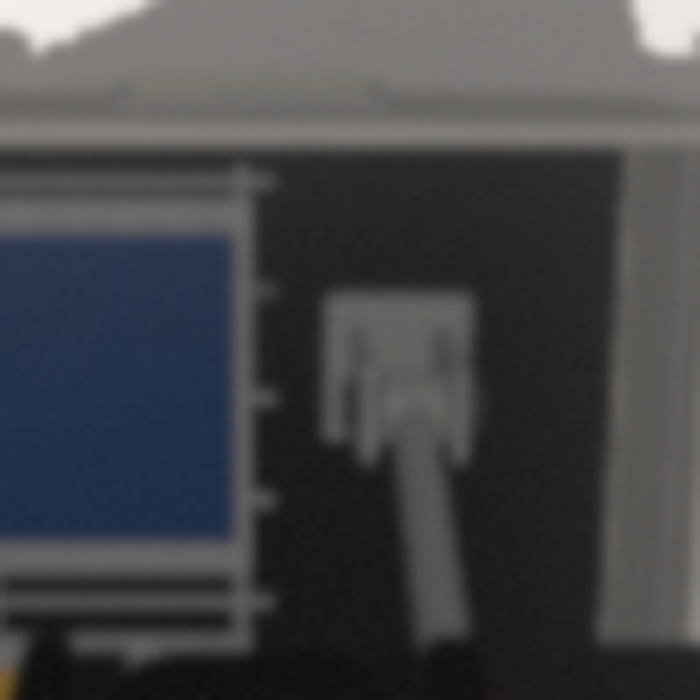

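Call:
play_rows(
  moves=[
    [[0.2,0,0.2],[0,0,0],1.5],
    [[0.35,0,0.35],[0,0,0],1.5],
    [[0.5,0,0.5],[0,0,0],1.5],
    [[0.5,0,0.5],[0,0,0],1.5],
  ],
)

```text
time: 22.85
ee_pos: [0.4529, 0.08, 0.2317]
eef_rot: [0.747, 0.665, -0.0, -0.0]
ft_force: [-1.4, 0.7, -0.1]
width: 0.0216
```

```bash
python3 - <<'E'
from h import *
r,a=ang();arc(r,a,a-.02*np.arange(1,7))
E
```

```text
t 22.85 tcp box mm [-68.4  -1.4 231.7] F [-1.38  0.66 -0.13] w 21.6 toolx [ 0.116  0.993 -0.   ]
r 242.6 th 0.7747
0.755 [0.34, 0.35]
0.735 [0.66, 0.71]
0.715 [0.99, 1.07]
0.695 [1.3, 1.44]
0.675 [1.61, 1.82]
0.655 [1.91, 2.2]
```

Call:
play_rows(
  moves=[
    [[0.2,0,0.2],[0,0,0],1.5],
    [[0.35,0,0.35],[0,0,0],1.5],
    [[0.35,0,0.35],[0,0,0],1.5],
  ],
)

```text
time: 23.22
ee_pos: [0.4533, 0.0832, 0.2282]
eef_rot: [0.747, 0.665, -0.0, -0.0]
ft_force: [-2.5, 0.3, -0.8]
width: 0.0217
```

```bash
python3 - <<'E'
from h import *
r,a=ang();arc(r,a,a-.02*np.arange(1,7))
p=camera('wrist')
f=cv2.cvtColor(p['frame'],cv2.COLOR_RGB2BGR)[125:225,220:320]
cv2.imwrite('pics/w16z.png',cv2.resize(f,None,fx=7,fy=7,interpolation=cv2.INTER_CUBIC))
for a in (1.1,1.2,1.3,1.4):
  P=np.array([b2w([-.05+l*np.cos(a),.03,.048+l*np.sin(a)]) for l in (0,.05,.07,.1)])
  print(a,((proj(p,P)-[220,125])*7).round(0).tolist())
E
```

```text
t 23.23 tcp box mm [-71.7  -1.4 228.2] F [-2.47  0.35 -0.77] w 21.7 toolx [ 0.116  0.993 -0.   ]
r 242.5 th 0.7548
0.735 [0.33, 0.36]
0.715 [0.65, 0.72]
0.695 [0.96, 1.09]
0.675 [1.27, 1.47]
0.655 [1.57, 1.85]
0.635 [1.86, 2.23]
1.1 [[419.0, 460.0], [438.0, 662.0], [447.0, 758.0], [463.0, 920.0]]
1.2 [[419.0, 460.0], [440.0, 641.0], [451.0, 727.0], [468.0, 875.0]]
1.3 [[419.0, 460.0], [442.0, 616.0], [453.0, 692.0], [473.0, 823.0]]
1.4 [[419.0, 460.0], [444.0, 589.0], [456.0, 653.0], [477.0, 764.0]]
```

View pics/w16z.png

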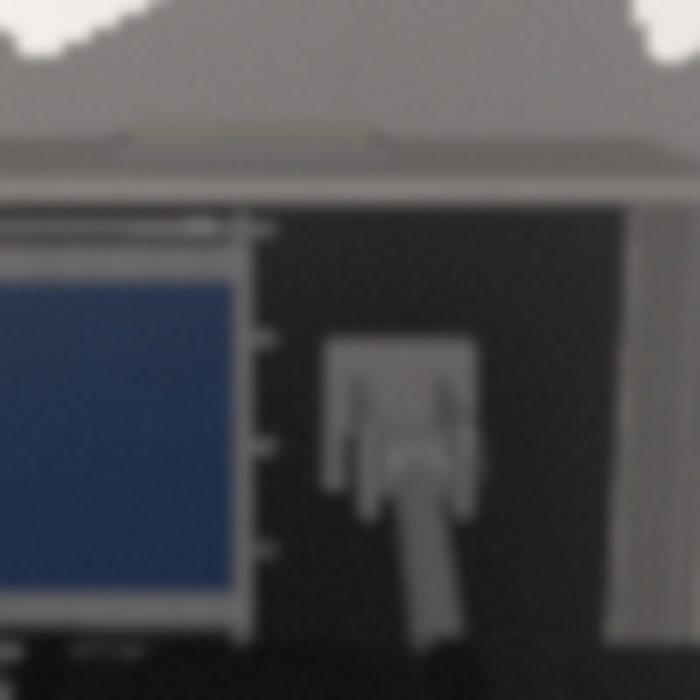

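Call:
play_rows(
  moves=[
    [[0.1,0,0.1],[0,0,0],1.5],
    [[0.1,0,0.1],[0,0,0],1.5],
  ],
)

```text
time: 23.52
ee_pos: [0.4535, 0.084, 0.2273]
eef_rot: [0.747, 0.665, -0.0, -0.0]
ft_force: [-5.6, -1.9, -0.3]
width: 0.0218
```

```bash
python3 - <<'E'
from h import *
ang()
E
```

```text
t 23.52 tcp box mm [-72.5  -1.4 227.3] F [-5.64 -1.91 -0.33] w 21.8 toolx [ 0.116  0.993 -0.   ]
r 242.6 th 0.7499
```

Call:
play_rows(
  moves=[
    [[0.1,-0.1,0.1],[0,0,0],1.5],
    [[0.1,-0.1,0.1],[0,0,0],1.5],
  ],
)

```text
time: 23.78
ee_pos: [0.4535, 0.0847, 0.2266]
eef_rot: [0.747, 0.665, 0.0, 0.001]
ft_force: [0.9, -4.9, -1.9]
width: 0.022
```

```bash
python3 - <<'E'
from h import *
ang()
p=camera('scene')
E
```

```text
t 23.77 tcp box mm [-73.2  -1.4 226.6] F [ 0.88 -4.92 -1.93] w 22.0 toolx [ 0.116  0.993 -0.   ]
r 242.6 th 0.7459
```

Call:
play_rows(
  moves=[
    [[0.1,0,0.1],[0,0,0],1.5],
    [[0.1,0,0.1],[0,0,0],1.5],
  ],
)

```text
time: 24.08
ee_pos: [0.4536, 0.0857, 0.2256]
eef_rot: [0.747, 0.665, 0.0, 0.001]
ft_force: [1.0, -6.4, -1.5]
width: 0.0214
```

```bash
python3 - <<'E'
from h import *
ang()
E
```

```text
t 24.07 tcp box mm [-74.1  -1.5 225.6] F [ 1.01 -6.39 -1.55] w 21.4 toolx [ 0.117  0.993 -0.001]
r 242.6 th 0.7401
```

Call:
play_rows(
  moves=[
    [[0,0,0.1],[0,0,0],1.5],
    [[0,0,0.2],[0,0,0],1.5],
    [[0,0,0.2],[0,0,0],1.5],
  ],
)

```text
time: 24.45
ee_pos: [0.4537, 0.087, 0.2241]
eef_rot: [0.747, 0.665, 0.001, 0.0]
ft_force: [2.7, -0.6, 3.3]
width: 0.0216
```

```bash
python3 - <<'E'
from h import *
ang()
p=camera('wrist');q=camera('scene')
f=cv2.cvtColor(p['frame'],cv2.COLOR_RGB2BGR)[125:225,220:320]
cv2.imwrite('pics/w17z.png',cv2.resize(f,None,fx=7,fy=7,interpolation=cv2.INTER_CUBIC))
f=cv2.cvtColor(q['frame'],cv2.COLOR_RGB2BGR)[100:240,195:335]
cv2.imwrite('pics/s17.png',cv2.resize(f,None,fx=5,fy=5,interpolation=cv2.INTER_CUBIC))
for a in (1.1,1.2,1.3,1.4):
  P=np.array([b2w([-.05+l*np.cos(a),.03,.048+l*np.sin(a)]) for l in (0,.05,.07,.1)])
  print(a,((proj(p,P)-[220,125])*7).round(0).tolist())
E
```

```text
t 24.45 tcp box mm [-75.4  -1.5 224.1] F [ 2.75 -0.61  3.28] w 21.6 toolx [0.115 0.993 0.001]
r 242.5 th 0.7319
1.1 [[418.0, 487.0], [438.0, 694.0], [448.0, 792.0], [464.0, 958.0]]
1.2 [[418.0, 487.0], [441.0, 672.0], [451.0, 761.0], [469.0, 914.0]]
1.3 [[418.0, 487.0], [442.0, 648.0], [454.0, 726.0], [474.0, 862.0]]
1.4 [[418.0, 487.0], [444.0, 621.0], [456.0, 687.0], [479.0, 803.0]]
```

View pics/w17z.png

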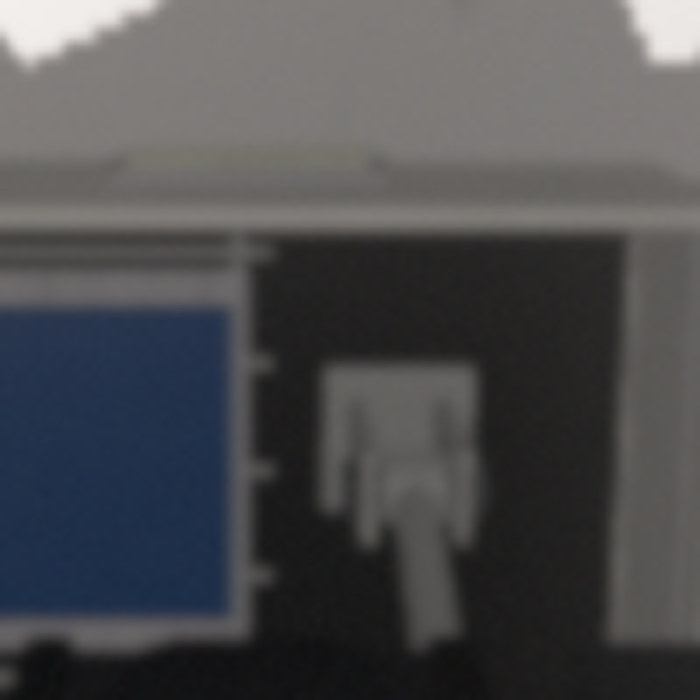

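View pics/s17.png

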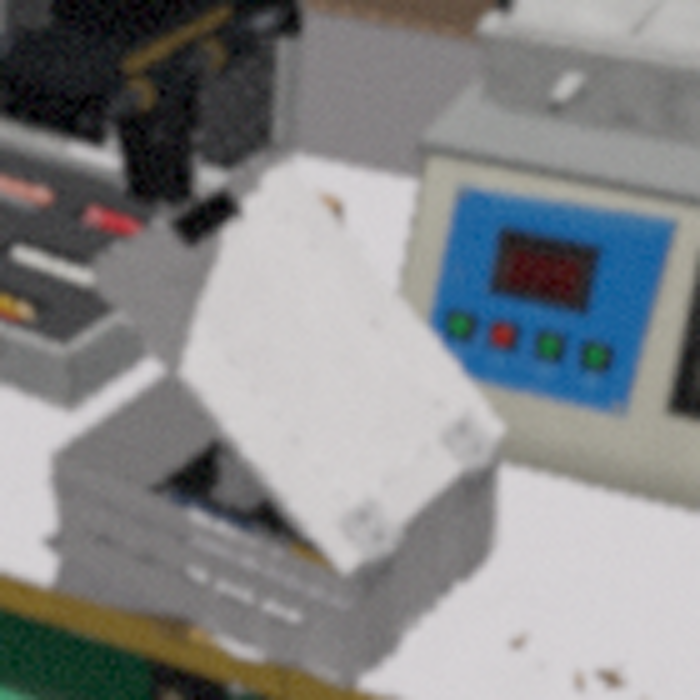

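Call:
play_rows(
  moves=[
    [[0.05,0,0.1],[0,0,0],1.5],
    [[0.1,0,0.15],[0,0,0],1.5],
    [[0.1,0,0.15],[0,0,0],1.5],
  ],
)

```text
time: 24.92
ee_pos: [0.4538, 0.0877, 0.2232]
eef_rot: [0.747, 0.665, 0.001, 0.0]
ft_force: [0.8, -1.7, 11.2]
width: 0.0214
```

```bash
python3 - <<'E'
from h import *
ang();print(read_state()['torque'])
E
```

```text
t 24.93 tcp box mm [-76.1  -1.4 223.2] F [ 0.84 -1.67 11.23] w 21.4 toolx [0.116 0.993 0.001]
r 242.5 th 0.7274
[-0.66775816 -0.07713543 -0.0437356 ]
```

Call:
play_rows(
  moves=[
    [[0,0,-0.1],[0,0,0],1.5],
    [[-0.05,0,-0.2],[0,0,0],1.5],
    [[-0.05,0,-0.2],[0,0,0],1.5],
  ],
)

```text
time: 25.3
ee_pos: [0.4537, 0.087, 0.2241]
eef_rot: [0.747, 0.665, 0.001, 0.0]
ft_force: [6.5, -0.7, 0.2]
width: 0.0217
```

```bash
python3 - <<'E'
from h import *
ang()
E
```

```text
t 25.3 tcp box mm [-75.5  -1.5 224.1] F [ 6.47 -0.72  0.24] w 21.7 toolx [0.116 0.993 0.001]
r 242.6 th 0.7317
```

Call:
play_rows(
  moves=[
    [[0,0.1,0],[0,0,0],1.5],
    [[0,0.1,0],[0,0,0],2.3],
    [[0,0.1,0],[0,0,0],3],
    [[0,0.1,0],[0,0,0],4.5],
    [[0,0.1,0],[0,0,0],4.5],
  ],
)

```text
time: 25.92
ee_pos: [0.4539, 0.0868, 0.2239]
eef_rot: [0.747, 0.665, -0.0, -0.0]
ft_force: [-0.4, -0.1, 0.4]
width: 0.0413
```

```bash
python3 - <<'E'
from h import *
ang()
p=camera('wrist');q=camera('scene');save(p,'w18')
f=cv2.cvtColor(q['frame'],cv2.COLOR_RGB2BGR)[100:240,195:335]
cv2.imwrite('pics/s18.png',cv2.resize(f,None,fx=5,fy=5,interpolation=cv2.INTER_CUBIC))
E
```

```text
t 25.93 tcp box mm [-75.3  -1.2 223.9] F [-0.44 -0.07  0.36] w 41.3 toolx [0.116 0.993 0.   ]
r 242.3 th 0.7319
```

View pics/s18.png

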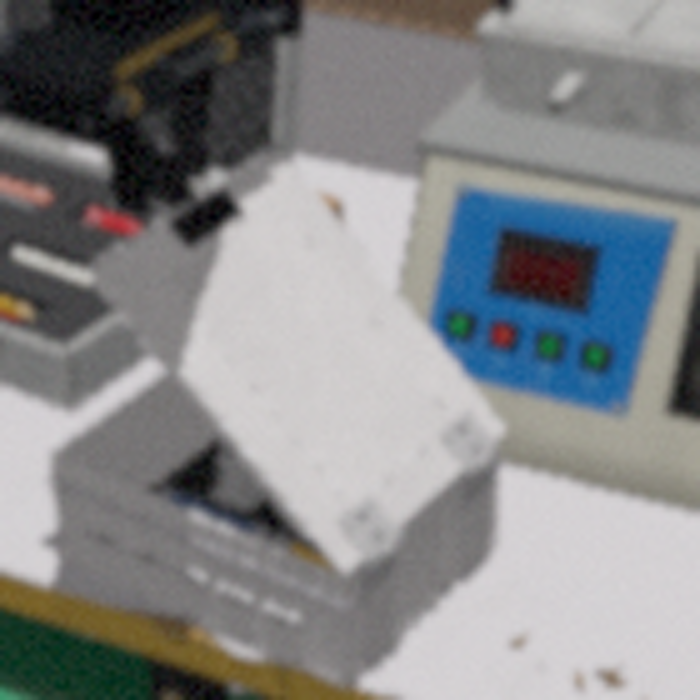

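View pics/w18.png

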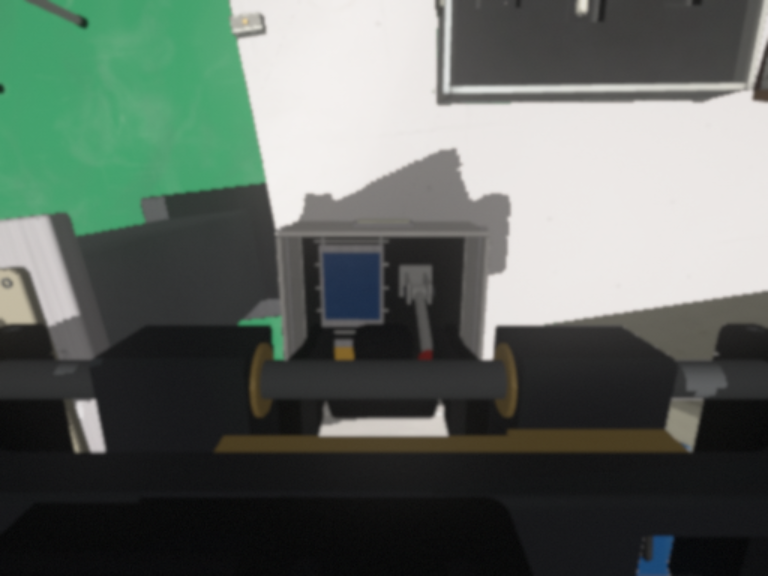

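The lid now stands with the gripper open. I'll retreat upward and away from the box, then check again.

Call:
play_rows(
  moves=[
    [[0,0,-1.5],[0,0,0],4.5],
    [[0,0,-4],[0,0,0],5],
    [[2,0,-8],[0,0,0],5],
    [[6,0,-11],[0,0,0],5],
    [[10,0,-12],[0,0,0],5],
    [[10,0,-12],[0,0,0],5],
  ],
)

```text
time: 26.78
ee_pos: [0.4654, 0.1894, 0.3452]
eef_rot: [0.745, 0.667, 0.001, 0.0]
ft_force: [-0.5, -1.0, -0.9]
width: 0.05
```

```bash
python3 - <<'E'
from h import *
stat()
p=camera('wrist');q=camera('scene');t=camera('top');save(p,'w19');save(t,'t19')
f=cv2.cvtColor(q['frame'],cv2.COLOR_RGB2BGR)[100:240,195:335]
cv2.imwrite('pics/s19.png',cv2.resize(f,None,fx=5,fy=5,interpolation=cv2.INTER_CUBIC))
for th in (.70,.73,.76):
  print(th,((proj(q,np.array([lidpt(th,.21,.006,-.08),lidpt(th,.21,.006,.08),lidpt(th,.25,.003,0)]))-[195,100])*5).round(0).tolist())
for n in ['gloss_tile','parts_pot','sharpener','tweezers']:
  print(n,[(x['at'],x['conf']) for x in recognise(t,n)[:2]])
E
```

```text
t 26.77 tcp box mm [-178.6   -2.   345.2] F [-0.48 -1.   -0.95] w 50.0 toolx [0.111 0.994 0.001]
0.7 [[100.0, 264.0], [279.0, 151.0], [146.0, 152.0]]
0.73 [[105.0, 259.0], [285.0, 146.0], [152.0, 145.0]]
0.76 [[111.0, 253.0], [291.0, 140.0], [159.0, 138.0]]
gloss_tile []
parts_pot [([373.3, 177.2], 0.68)]
sharpener []
tweezers []
```

View pics/w19.png

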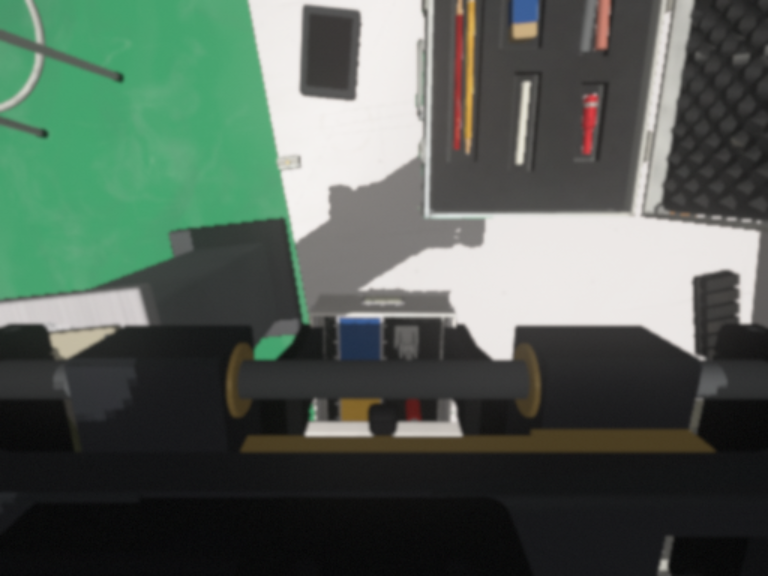

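View pics/s19.png

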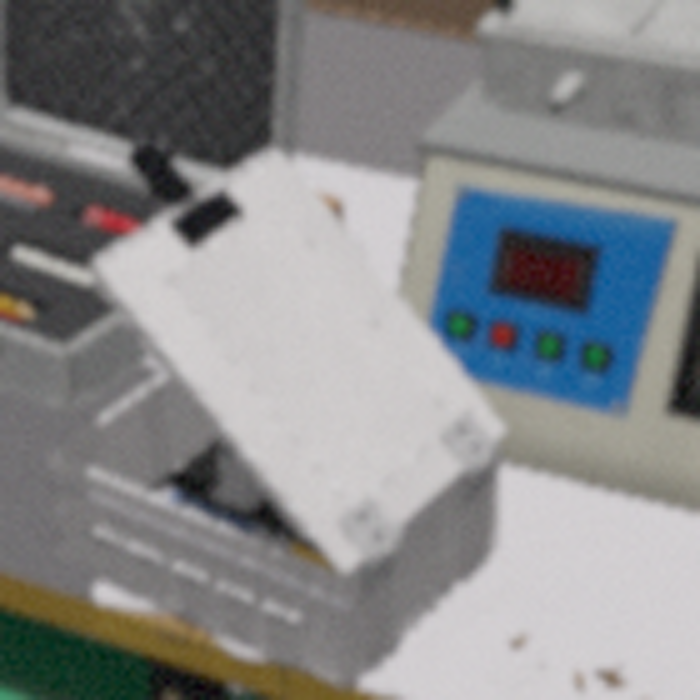

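```bash
python3 - <<'E'
from h import *
p=camera('wrist')
f=cv2.cvtColor(p['frame'],cv2.COLOR_RGB2BGR)[205:305,210:310]
cv2.imwrite('pics/w20.png',cv2.resize(f,None,fx=7,fy=7,interpolation=cv2.INTER_CUBIC))
for a in (1.2,1.27,1.35,1.43):
  P=np.array([b2w([-.05+l*np.cos(a),.03,.048+l*np.sin(a)]) for l in (0,.087,.1,.113)])
  print(a,((proj(p,P)-[210,205])*7).round(0).tolist())
E
```

```text
1.2 [[439.0, 174.0], [459.0, 454.0], [463.0, 504.0], [466.0, 556.0]]
1.27 [[439.0, 174.0], [460.0, 435.0], [464.0, 482.0], [468.0, 532.0]]
1.35 [[439.0, 174.0], [462.0, 411.0], [466.0, 454.0], [470.0, 500.0]]
1.43 [[439.0, 174.0], [463.0, 385.0], [467.0, 424.0], [471.0, 465.0]]
```

View pics/w20.png

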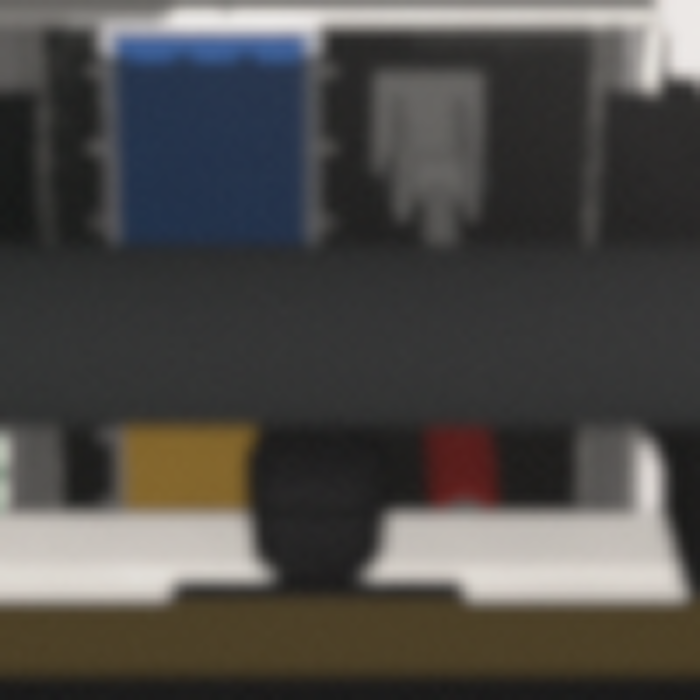

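Call:
play_rows(
  moves=[
    [[2,0,-1],[0,-0.12,0],5],
    [[4,0,-2],[0,-0.25,0],5],
    [[6,0,-3],[0,-0.38,0],5],
    [[8,0,-4],[0,-0.5,0],5],
    [[8,0,-4],[0,-0.6,0],5],
    [[8,0,-4],[0,-0.6,0],5],
  ],
)

```text
time: 27.92
ee_pos: [0.4745, 0.2669, 0.382]
eef_rot: [0.712, 0.636, -0.222, 0.197]
ft_force: [-0.0, -0.0, 0.4]
width: 0.05
```

```bash
python3 - <<'E'
from h import *
stat()
p=camera('wrist');save(p,'w21')
for a in (1.2,1.27,1.35,1.43):
  P=np.array([b2w([-.05+l*np.cos(a),.03,.048+l*np.sin(a)]) for l in (0,.087,.1,.113,.135)])
  print(a,(proj(p,P)*1.5).round(0).tolist())
for th in (.67,.70,.73,.76):
  print(th,(proj(p,np.array([lidpt(th,.21,.0,-.08),lidpt(th,.21,.0,.08),lidpt(th,.25,.003,0)]))*1.5).round(0).tolist())
E
```

```text
t 27.93 tcp box mm [-256.6   -2.2  382. ] F [-0.04 -0.03  0.39] w 50.0 toolx [ 0.092  0.819 -0.567]
1.2 [[407.0, 216.0], [408.0, 277.0], [408.0, 287.0], [408.0, 297.0], [409.0, 314.0]]
1.27 [[407.0, 216.0], [408.0, 275.0], [409.0, 285.0], [409.0, 295.0], [409.0, 312.0]]
1.35 [[407.0, 216.0], [409.0, 273.0], [409.0, 282.0], [409.0, 292.0], [410.0, 308.0]]
1.43 [[407.0, 216.0], [409.0, 270.0], [409.0, 279.0], [410.0, 288.0], [410.0, 304.0]]
0.67 [[308.0, 309.0], [461.0, 310.0], [385.0, 313.0]]
0.7 [[308.0, 315.0], [461.0, 316.0], [385.0, 321.0]]
0.73 [[308.0, 321.0], [461.0, 322.0], [384.0, 329.0]]
0.76 [[308.0, 327.0], [460.0, 328.0], [384.0, 337.0]]
```

View pics/w21.png

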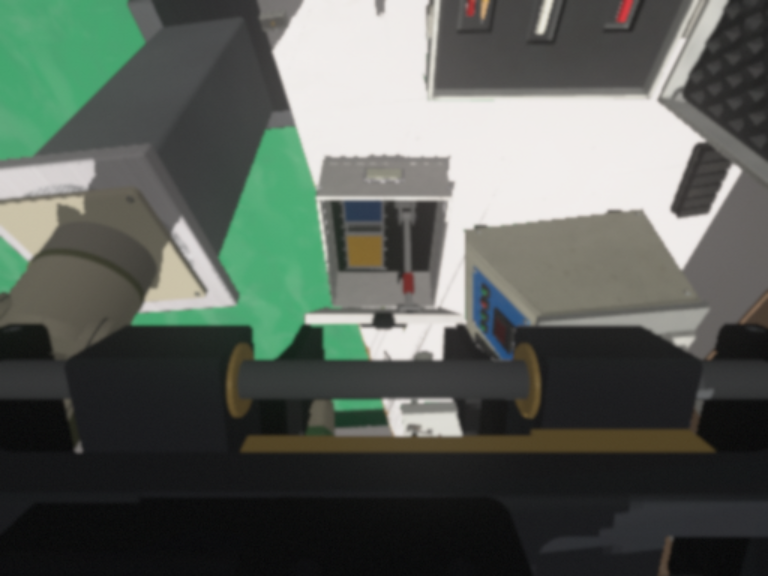

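Call:
play_rows(
  moves=[
    [[1.7,0,0.6],[0,-0.1,0],5],
    [[3.4,0,1.3],[0,-0.2,0],5],
    [[5,0,2],[0,-0.3,0],5],
    [[6.7,0,2.6],[0,-0.4,0],5],
    [[6.7,0,2.6],[0,-0.4,0],5],
  ],
)

```text
time: 28.6
ee_pos: [0.4792, 0.2981, 0.3209]
eef_rot: [0.656, 0.585, -0.354, 0.32]
ft_force: [0.3, -1.4, -1.5]
width: 0.0501
```

```bash
python3 - <<'E'
from h import *
stat()
p=camera('wrist')
f=cv2.cvtColor(p['frame'],cv2.COLOR_RGB2BGR)[100:240,190:330]
cv2.imwrite('pics/w22.png',cv2.resize(f,None,fx=5,fy=5,interpolation=cv2.INTER_CUBIC))
for a in (1.2,1.27,1.35,1.43):
  P=np.array([b2w([-.05+l*np.cos(a),.03,.048+l*np.sin(a)]) for l in (0,.087,.1,.113,.135)])
  print(a,((proj(p,P)-[190,100])*5).round(0).tolist())
for th in (.67,.70,.73,.76):
  print(th,((proj(p,np.array([lidpt(th,.21,.0,-.08),lidpt(th,.21,.0,.08),lidpt(th,.21,.006,-.08)]))-[190,100])*5).round(0).tolist())
E
```

```text
t 28.6 tcp box mm [-288.1   -1.2  320.9] F [ 0.29 -1.36 -1.48] w 50.1 toolx [ 0.065  0.54  -0.839]
1.2 [[405.0, 0.0], [405.0, 250.0], [404.0, 287.0], [404.0, 323.0], [404.0, 385.0]]
1.27 [[405.0, 0.0], [406.0, 247.0], [406.0, 284.0], [406.0, 322.0], [406.0, 384.0]]
1.35 [[405.0, 0.0], [407.0, 243.0], [407.0, 280.0], [408.0, 318.0], [408.0, 381.0]]
1.43 [[405.0, 0.0], [408.0, 237.0], [409.0, 274.0], [409.0, 311.0], [410.0, 375.0]]
0.67 [[61.0, 431.0], [581.0, 431.0], [62.0, 450.0]]
0.7 [[62.0, 451.0], [580.0, 450.0], [64.0, 469.0]]
0.73 [[64.0, 469.0], [578.0, 468.0], [65.0, 487.0]]
0.76 [[65.0, 488.0], [577.0, 487.0], [67.0, 505.0]]
```

View pics/w22.png

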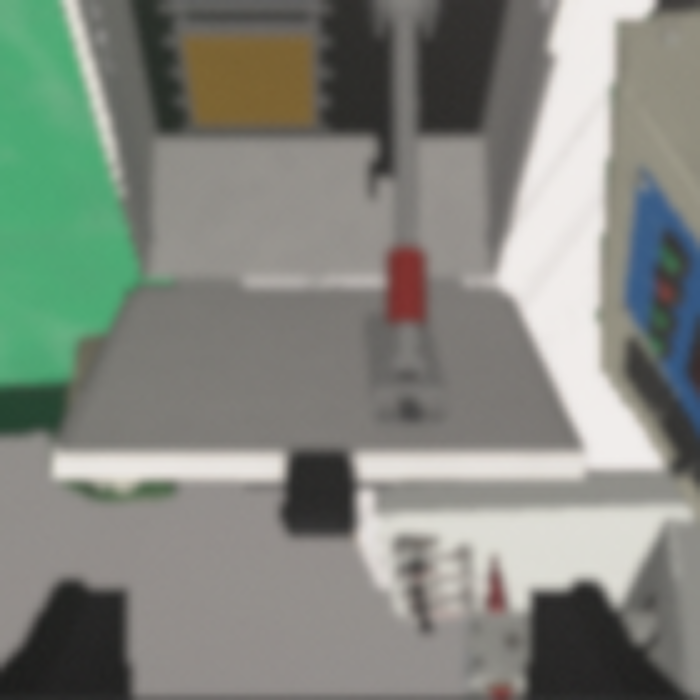

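In this view from the front, under the lid, the rod's end disappears into the rail hole at about crop (407,378). The black roller isn't visible on the rail face. The lid edge at crop rows 450–480 puts the lid at about 0.70 rad, so I'm handing in.

```bash
python3 - <<'E'
from h import *
stat();print(close_job())
E
```

```text
t 28.65 tcp box mm [-292.2   -3.   318.1] F [-1.71  4.72 -5.05] w 49.9 toolx [ 0.06   0.533 -0.844]
the job is handed in; nothing more can be done
None
```

The lid now stands on the prop rod alone, with the roller in the rail's hole. I handed the job in at about 28.7 s; no verdict came back.

**What I did**
- **Lid back:** I tipped the lid back until it leaned on its stop.
- **Rod up:** I swung the rod up in two grasps, because the first left it at only about 0.92 rad. It ended at about 1.05 rad.
- **Lid onto rod:** I brought the lid forward and pressed gently until the roller ran along the rail and dropped into the hole. I then released the lid and withdrew.

**Last checks**
- **Roller home:** During the drop the load on the tongue fell to about zero, then met a firm stop. In the final wrist view from the front, the rod's end goes into the rail's hole and the roller is no longer visible.
- **Lid angle:** It stands at about 0.70 rad by the cameras. The gripper position gave 0.73 rad, slightly different, but both are inside the required range. Comparing pictures from release to hand-in, the lid had not moved.
- **Peak force:** The last press read 11 N at the wrist, which I estimate as about 18 N between lid and rod against the 22 N limit. I backed off straight away.

**Not settled**
- **Rod angle:** My readings of the final rod angle ranged from about 1.25 to 1.35 rad, so the hole's exact distance from the hinge is only known to about 10 mm.
- **Things round the box:** In the final top view the network found only the pot, about where it was. The tile and sharpener showed in the late wrist views; the tweezers were not re-checked. I never worked near them and felt no contact there.
- **Last force reading:** Just before hand-in the force sensor showed about 7 N with the arm clear of everything in the last picture. I took that as settling after the move and did not look again.

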